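# Empty the ratchet-driven sample carousel

### The job

Before unloading the sample carousel, test its freewheel with the flap still fastened: turn the handle about an eighth of a turn anticlockwise, where it must spin loose, then about an eighth of a turn clockwise beyond where it grips, carrying the turntable round. Then turn both quarter-turn fasteners fully to unlocked and swing the flap wide open, past upright, bring the pockets to the opening with the handle and put every sample bottle into the white tray, squeezing them gently. When all are in the tray, swing the flap fully shut and turn both fasteners back to locked; leave the spray bottle and the carton alone.

Things in the scene. Friction and masses are not known exactly. Their poses are not given: they have to be found in the camera images.
- station: Carousel station, fixed: grey base 316 x 316 x 20 mm, corner posts, clear rigid cover of the same plan, 6 mm thick, top face 138 mm above the table. Origin: centre of the underside, on the carousel axis; x away from the robot, y to its left (yaw within 0.2). The cover's opening, closed by the flap, spans x -158 to -42, y -68 to 68 mm; the pocket under (-104, 0) can be emptied from above.
- carousel (a joint): Angle (rad) of the white turntable, 0 at the start, grows clockwise from above, no stops; friction (0.2 N m) holds it, after a quick stroke it may coast on a few hundredths. Six square pockets 1.047 rad apart, 104 mm from the axis, 44 mm wide inside, walls 12 mm high, floor 34 mm above the table. Pocket k is under the opening at k x 1.047; 0 and 5 start empty. Bottles' flats face the axis.
- handle (a joint): Angle (rad) of the ratchet handle on top, starts -0.4 to 0.4, grows clockwise from above, no stops. Freewheel: turned clockwise it grips and carries the turntable round; turned anticlockwise it spins loose with light clicks and the turntable stays. 24 teeth: after a loose stroke up to 0.26 rad of lost motion comes before it grips again.
- handle_grip (a point): Where to pinch the handle: on the carousel axis, 36 mm above the cover (174 mm above the table). Black upright bar 60 mm long, 16 mm wide, 8 to 50 mm above the cover, on a hub disc 44 mm across and 8 mm high. The point's x axis runs along the bar; at handle = 0 it is the station's x.
- handle_end (a point): A point on the handle's bar end, 30 mm from the axis along the bar, 36 mm above the cover.
- cam_a (a joint): Angle (rad) of the nearer (to the robot) quarter-turn fastener: 0 locked (starts 0 to 0.2), grows clockwise seen from above to its stop at 1.57 = fully unlocked. Stiff, stays where it is left (turning takes about 0.05 N m).
- cam_a_grip (a point): Pinch point of the nearer (to the robot) fastener: on its axis, 32 mm above the cover, station frame (-142, -91, 170) mm. Wing: upright bar 44 long, 12 wide, 8 to 42 mm above the cover, over a disc 28 mm across, 8 high; a flat 46 mm tongue points the same way. Site y runs along both: at 0 along station +y (tongue over the flap edge), at 1.57 along station +x (clear).
- cam_b (a joint): Angle (rad) of the farther (from the robot) quarter-turn fastener: 0 locked (starts 0 to 0.2), grows clockwise seen from above to its stop at 1.57 = fully unlocked. Stiff, stays where it is left (turning takes about 0.05 N m).
- cam_b_grip (a point): Pinch point of the farther (from the robot) fastener: on its axis, 32 mm above the cover, station frame (-58, -91, 170) mm. Wing: upright bar 44 long, 12 wide, 8 to 42 mm above the cover, over a disc 28 mm across, 8 high; a flat 46 mm tongue points the same way. Site y runs along both: at 0 along station +y (tongue over the flap edge), at 1.57 along station +x (clear).
- flap (a joint): Angle (rad) of the white access flap: 0 shut, level with the cover; 2.0 = open to its stop. Hinged along its left (station +y) edge, its right edge swings up and over to the left. Stiff hinge, stays where it is left (about 3 N at the knob). Neither fastener may lie over it while it moves.
- flap_hinge (a point): Point on the flap's hinge line: station frame (-100, 69, 138) mm; the line runs along station x.
- flap_knob (a point): Centre of the flap's knob: black barrel 18 mm across, 22 mm long, lying along station x on a 10 mm stem, 30 mm above the flap, 123 mm from the hinge line; station frame (-100, -54, 168) mm when shut. Pinched by its flat ends (fingers closing along station x) it can turn between the pads as the flap swings.
- tray: Loose white open tray, 250 (x) x 200 (y) x 35 mm outside, walls and floor 5 mm, 0.7 kg. Origin: centre of the underside.
- bottle1: Sealed sample bottle, standing in pocket 1 at the start (or absent): square white body 40 x 40 x 58 mm, round cap (easiest to grip) 32 mm across, 30 high; 88 mm in all, 50 to 100 g. Origin: centre of the underside; z to the cap, x and y square to the flats. Thin-walled: crushed if the fingers press on it with more than 70 N in all (both added), so grip with at most about 25 N.
- bottle2: Sealed sample bottle, standing in pocket 2 at the start (or absent): square white body 40 x 40 x 58 mm, round cap (easiest to grip) 32 mm across, 30 high; 88 mm in all, 50 to 100 g. Origin: centre of the underside; z to the cap, x and y square to the flats. Thin-walled: crushed if the fingers press on it with more than 70 N in all (both added), so grip with at most about 25 N.
- bottle3: Sealed sample bottle, standing in pocket 3 at the start (or absent): square white body 40 x 40 x 58 mm, round cap (easiest to grip) 32 mm across, 30 high; 88 mm in all, 50 to 100 g. Origin: centre of the underside; z to the cap, x and y square to the flats. Thin-walled: crushed if the fingers press on it with more than 70 N in all (both added), so grip with at most about 25 N.
- bottle4: Sealed sample bottle, standing in pocket 4 at the start (or absent): square white body 40 x 40 x 58 mm, round cap (easiest to grip) 32 mm across, 30 high; 88 mm in all, 50 to 100 g. Origin: centre of the underside; z to the cap, x and y square to the flats. Thin-walled: crushed if the fingers press on it with more than 70 N in all (both added), so grip with at most about 25 N.
- bottle1_mid (a point): Middle of bottle1, 44 mm up its axis.
- bottle2_mid (a point): Middle of bottle2, 44 mm up its axis.
- bottle3_mid (a point): Middle of bottle3, 44 mm up its axis.
- bottle4_mid (a point): Middle of bottle4, 44 mm up its axis.
- spray_bottle: Bystander: green spray bottle with a white and red head, 72 mm across, 200 mm tall. Origin: centre of the underside.
- carton: Bystander: green carton 110 x 160 x 90 mm. Origin: centre of the underside.

How it is judged (in metres and radians):
On the way, in this order (a step that is already met when the one before it is completed fails the run):
1. handle spun loose: its bar end has moved by at least 0.55 rad of turn while the turntable has stayed within 0.12 rad, flap shut (distance of handle_end from where it was at the start of the episode above 0.0163 m and value of joint carousel between -0.12 and 0.12 rad and value of joint flap below 0.12 rad), for 0.2 s.
2. turned the other way the handle has carried the turntable at least 0.35 rad clockwise, flap shut (value of joint carousel above 0.35 rad and value of joint flap below 0.12 rad), for 0.2 s.
3. both fasteners unlocked (over 1.3 rad) with the flap still shut (value of joint each of cam_a, cam_b above 1.3 rad and value of joint flap below 0.12 rad), for 0.2 s.
4. flap swung open past upright (over 1.5 rad) (value of joint flap above 1.5 rad), for 0.2 s.
5. every bottle is in the tray while the flap is still open (x of bottle1_mid in the frame of tray between -0.112 and 0.112 m and y of bottle1_mid in the frame of tray between -0.088 and 0.088 m and z of bottle1_mid in the frame of tray between 0.01 and 0.08 m and linear speed of each of bottle1, bottle2, bottle3, bottle4 below 0.03 m/s and x of bottle2_mid in the frame of tray between -0.112 and 0.112 m and y of bottle2_mid in the frame of tray between -0.088 and 0.088 m and z of bottle2_mid in the frame of tray between 0.01 and 0.08 m and x of bottle3_mid in the frame of tray between -0.112 and 0.112 m and y of bottle3_mid in the frame of tray between -0.088 and 0.088 m and z of bottle3_mid in the frame of tray between 0.01 and 0.08 m and x of bottle4_mid in the frame of tray between -0.112 and 0.112 m and y of bottle4_mid in the frame of tray between -0.088 and 0.088 m and z of bottle4_mid in the frame of tray between 0.01 and 0.08 m and value of joint flap above 0.6 rad), for 0.2 s.
At the end, for the whole second after the job is handed in: Every bottle present lies or stands at rest inside the tray (its middle within 112 mm by 88 mm of the tray's centre and under 80 mm above its underside), the tray flat on the table, the flap shut to within 0.1 rad, both fasteners locked (under 0.25 rad) (x of bottle1_mid in the frame of tray between -0.112 and 0.112 m and y of bottle1_mid in the frame of tray between -0.088 and 0.088 m and z of bottle1_mid in the frame of tray between 0.01 and 0.08 m and linear speed of each of bottle1, bottle2, bottle3, bottle4 below 0.03 m/s and x of bottle2_mid in the frame of tray between -0.112 and 0.112 m and y of bottle2_mid in the frame of tray between -0.088 and 0.088 m and z of bottle2_mid in the frame of tray between 0.01 and 0.08 m and x of bottle3_mid in the frame of tray between -0.112 and 0.112 m and y of bottle3_mid in the frame of tray between -0.088 and 0.088 m and z of bottle3_mid in the frame of tray between 0.01 and 0.08 m and x of bottle4_mid in the frame of tray between -0.112 and 0.112 m and y of bottle4_mid in the frame of tray between -0.088 and 0.088 m and z of bottle4_mid in the frame of tray between 0.01 and 0.08 m and value of joint flap below 0.1 rad and value of joint each of cam_a, cam_b below 0.25 rad and angle between tray's own z axis and vertical below 0.1 rad and height (world z) of tray below 0.01 m); the robot touches nothing.
It fails at once if a bottle squeezed by the fingers with more than 70 N in all (contact force between the fingers and bottle1 above 70 N or contact force between the fingers and bottle2 above 70 N or contact force between the fingers and bottle3 above 70 N or contact force between the fingers and bottle4 above 70 N).
It fails at once if a bystander moved more than 40 mm (distance of any of spray_bottle, carton from where it was at the start of the episode above 0.04 m).
Of bottle1, bottle2, bottle3, bottle4 only 2 to 4 are there at a start; the rules pass over those that are not, and their reading is None.
At some moment in a run one of tray may be knocked a few centimetres aside while the robot is not near it.
Once in a run the grip may slacken for a moment while it holds something.
It also fails if it takes over 210 s, if anything falls off the work surface, if the arm or the gripper's body presses on something with over 40 N, if the wrist force passes 120 N, or if a joint passes its speed limit or range.

### The arm

A 6-joint arm with a two-finger parallel gripper is mounted at the origin on the work surface. World frame = base frame: x ahead of the robot, y to its left, z up, the work surface at z = 0. Lengths are in mm, angles in rad, forces in N, time in s.
With the tool pointing down it reaches from about 275 to 750 mm from the base axis. Payload 10.2 kg.
Tool frame: the origin (TCP) lies at the very end of the fingers, on their centre line; the grasp point (between the pads) lies ctrl.grip_depth behind it (ctrl.grip_depth is the distance from the TCP to the grasp point, in mm); z points along the fingers, y is the direction in which the jaws open and shut (so a half turn about z gives the same grasp; the last joint's range is limited). The gripper opens to 85 mm and grips with 20 to 120 N. Pads are 22 mm wide; open, the fingers measure 114 mm over their backs; the gripper's body (76 mm by 85 mm) begins 54 mm behind the grasp point. The pads swing forward as they close: fully open they stand 13 mm farther back than shut.
Start: joints at [1.09, 0.313, 1.498, -0, 1.331, -0.223], TCP at [133.863, 507.653, 231.294] pointing down, gripper open.
Joint ranges: [-2.94, 2.94], [-0.97, 2.17], [0.19, 2.56], [-1.23, 4.37], [0.02, 3.11], [-2.88, 2.88]. Speed limits (rad/s): [2.39, 2.39, 3.01, 3.14, 3.14, 3.14].

### API

Orientations are given as a unit quaternion [w, x, y, z].
In Python, from rig import telemetry, eyes, ctrl, nets gives the robot as it stands. The module is installed in compiled form; this text tells all that it offers.
- The arm moves only by the tool drive_tool, never from a script. Its argument "series" is text: rows parted by semicolons, each of 7 numbers parted by spaces: the shift along the tool's x, y, z normalised to -1 to 1, where 1 is 0.12 m, then the turn, a rotation vector about the tool's x, y, z normalised to -1 to 1, where 1 is 0.5 rad, then the opening, from 0 (shut) to 1 (fully open). In form: tx ty tz wx wy wz hand; .... A call has 1 to 20 rows; each row is the pose to reach, as a shift and turn from the pose measured when the call began, along the tool's axes at that moment; what a row does not reach only later rows make up. A row lasts 1/10 s, in which the tool goes at most 50 mm and 8.59 degrees, less where a joint would pass 70% of its speed; a pose out of reach is approached as far as the arm can. A call with a number of a shift or a turn outside -1 to 1 is refused whole. A call with a gripper value outside its range is refused whole. The fingers move at their own pace and stop on an object; "newtons" is the grip in N (left out, the last holds). Time passes only in rows, so rows that repeat a pose let the fingers close. It gives the time, the measured TCP pose, the force and the opening at its end, in the units of the state.
- telemetry.sense(): the state, without advancing time (a new reading comes with each control period).
- eyes.capture(name): name is "side" or "top" or "wrist"; returns a dict with "frame" (480x640x3 uint8, red, green, blue), "fx", "fy", "cx", "cy" (pixels), "view" (4x4, takes a point from world to camera coordinates). Camera axes: x right, y up, looking along -z (the intrinsics and any distortion apply to the point x, -y, -z); pixel columns grow to the right and rows downward; lengths in mm; the calibration is good to about 2 mm. A picture is of the moment at which its call begins. There is no depth.
- ctrl.finish_job(): hands the job in, once; it reports no verdict.
Trained networks look in a picture, given as the dict that the camera call returned (one of the last four; its "shot" number tells which), for a name from the list of things; names that differ only in an ending like _2 or _b are one class to them, and where a whole thing is asked for, a point or a joint stands for the part that bears it (a point fixed in the world has none). Each returns a list of dicts, best first, with "confidence" (0 to 1); they miss things now and then, are a little off and sometimes report something else, mostly with a low value. They report only what shows in the picture. A call takes as long as a camera call.
- nets.spot_in(name, picture): "rect" ([left, top, right, bottom] in pixels, round what is visible of it).
The state is a dict: "time_s": time; "joints": joint angles; "dq": joint speeds; "tau": joint torques, N m; "eef_pos": TCP position; "ee_rot": TCP orientation; "force": force on the tool from outside, world axes, zero at the start; "wrist_torque": the same for the moment, N m; "grip_width": opening from 0.0 (shut) to 1.0 (fully open).
Only numpy, scipy, OpenCV 4.12 (cv2) and the standard library are available. Lean on these libraries where they do the work, as an engineer would, in place of code of your own. Each camera call takes 0.05 s, during which the arm holds its last target. There are 200 camera calls.

## Working session

There is one attempt and no reset: what is moved stays moved. The work goes in short steps, Python scripts to look and compute and a tool call to move; the robot and the scene stay as the last step left them, time stands still between calls to the robot, and variables do not carry over. Pictures are saved under pics/ and viewed, about 12 in all and at most 16, crops included, and the job is handed in when it is done.

Besides the shell and the picture viewer there is one more tool, called after "Call:" as a command line: name --argument value ..., lists and objects as JSON in quotes. drive_tool: Moves the arm, as the interface text tells. Scaled input: -1 to 1 covers 0.12 m each way for a shift and 0.5 rad each way for a turn. Its arguments: {"type":"object","properties":{"series":{"type":"string"},"newtons":{"type":"number"}},"required":["series"]}

```bash
mkdir -p pics; python3 - <<'E'
from rig import telemetry, eyes, ctrl, nets
import cv2,numpy as np
print(telemetry.sense(), ctrl.grip_depth)
ims=[]
for n in ("top","side"):
    p=eyes.capture(n); cv2.imwrite(f"pics/{n}0.png",p["frame"][:,:,::-1])
    print(n,p["fx"],p["fy"],p["cx"],p["cy"],np.round(p["view"],4).tolist(),[k for k in p])
    for t in ("station","handle","cam_a","cam_b","flap_knob","tray","bottle1","spray_bottle","carton"):
        print(t,[(np.round(d["rect"]).tolist(),round(d["confidence"],2)) for d in nets.spot_in(t,p)][:4])
E
```

```text
{'time_s': 0.0, 'joints': array([ 1.08960207e+00,  3.13431302e-01,  1.49845051e+00,  1.66547727e-06,
        1.33103093e+00, -2.23418948e-01]), 'dq': array([ 0.00107539,  0.00038053, -0.00019458,  0.0006433 ,  0.00080181,
       -0.00115417]), 'tau': array([-1.51925226e-03, -4.12257564e+01, -2.59745014e+01, -2.68442973e-04,
        4.02623453e-03,  1.09878954e-06]), 'eef_pos': array([133.73097508, 507.40259435, 230.73960249]), 'ee_rot': array([-2.28515203e-04,  1.28531270e-01,  9.91705237e-01, -6.19221552e-04]), 'force': array([-0.1496973 ,  1.02681245,  0.32514506]), 'wrist_torque': array([-0.01325337,  0.00596984, -0.00221848]), 'grip_width': 0.9982139362644074} 18.700000000000003
top 518.6892638239749 518.6892638239749 321.819770638556 240.3830170026784 [[0.0145, -0.9998, 0.0098, -3.378], [0.9978, 0.0151, 0.0645, -594.1063], [-0.0647, 0.0089, 0.9979, -1346.9177], [0.0, 0.0, 0.0, 1.0]] ['frame', 'fx', 'fy', 'cx', 'cy', 'view', 'shot']
station [([240.0, 165.0, 384.0, 304.0], 0.94)]
handle [([306.0, 221.0, 323.0, 245.0], 0.84)]
cam_a [([326.0, 291.0, 354.0, 299.0], 0.67), ([330.0, 25
[... 522 characters left out ...]
565, -1361.4845], [0.0, 0.0, 0.0, 1.0]] ['frame', 'fx', 'fy', 'cx', 'cy', 'view', 'shot']
station [([226.0, 189.0, 428.0, 352.0], 0.76)]
handle [([322.0, 210.0, 348.0, 244.0], 0.87)]
cam_a [([242.0, 217.0, 265.0, 242.0], 0.96), ([283.0, 228.0, 304.0, 254.0], 0.62)]
cam_b [([242.0, 217.0, 265.0, 242.0], 0.96), ([283.0, 228.0, 304.0, 254.0], 0.62)]
flap_knob [([263.0, 205.0, 324.0, 244.0], 0.83)]
tray [([114.0, 341.0, 312.0, 480.0], 0.64)]
bottle1 [([281.0, 275.0, 304.0, 293.0], 0.78), ([326.0, 289.0, 349.0, 308.0], 0.54), ([362.0, 163.0, 416.0, 207.0], 0.41)]
spray_bottle [([308.0, 124.0, 333.0, 191.0], 0.63), ([277.0, 229.0, 301.0, 254.0], 0.55)]
carton [([362.0, 164.0, 415.0, 209.0], 0.93)]
```

```bash
ls; nproc
```

```text
pics
4
```

```bash
python3 - <<'E'
import cv2
a=cv2.imread('pics/top0.png')[150:340,100:520]; a=cv2.resize(a,(800,362),interpolation=cv2.INTER_CUBIC)
b=cv2.imread('pics/side0.png')[150:420,100:480]; 
cv2.imwrite('pics/t0.png',cv2.resize(cv2.imread('pics/top0.png')[155:310,230:520],(800,428),interpolation=cv2.INTER_CUBIC))
cv2.imwrite('pics/s0.png',cv2.resize(b,(800,568),interpolation=cv2.INTER_CUBIC))
E
```

```text
(no output)
```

View pics/t0.png

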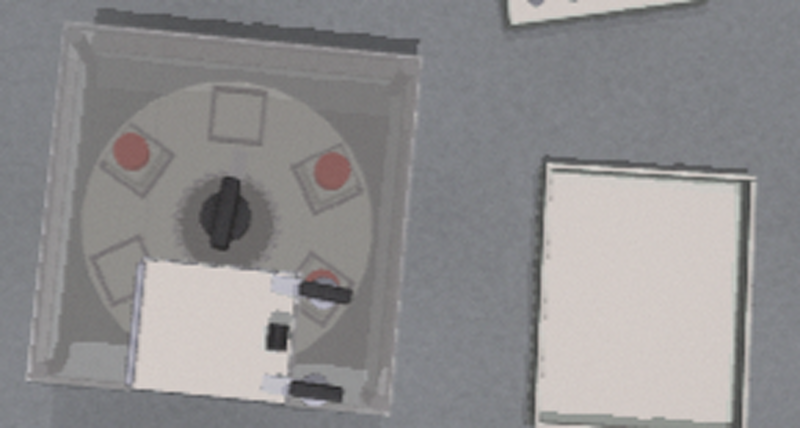

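View pics/s0.png

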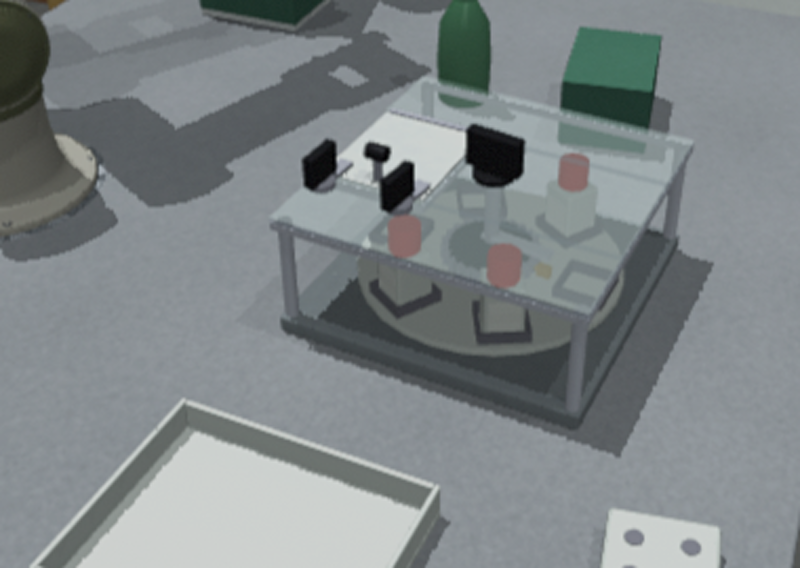

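The top view (crop scaled 2.76) shows the cover's corners at crop px (65,22), (422,57), (388,415) and (27,380). The handle is at (227,212), and the wings are at (325,291) and (315,390). The tray is on the right. There are three bottles, in pockets 1, 2 and 4; pocket 3 (far side) is empty. The side view agrees.

```bash
cat > h.py <<'E'
import numpy as np, cv2
from scipy.optimize import least_squares
from scipy.spatial.transform import Rotation as R
from rig import telemetry, eyes, ctrl, nets
def w2p(p,X):
    X=np.atleast_2d(X).astype(float); c=X@p["view"][:3,:3].T+p["view"][:3,3]
    return np.c_[p["cx"]+p["fx"]*c[:,0]/-c[:,2], p["cy"]-p["fy"]*c[:,1]/-c[:,2]]
def p2w(p,u,v,z):
    Rm,t=p["view"][:3,:3],p["view"][:3,3]; o=-Rm.T@t
    d=Rm.T@np.array([(u-p["cx"])/p["fx"],-(v-p["cy"])/p["fy"],-1.]); return o+d*(z-o[2])/d[2]
def place(q,X):  # q=x,y,yaw
    X=np.atleast_2d(X).astype(float); c,s=np.cos(q[2]),np.sin(q[2])
    return np.c_[q[0]+c*X[:,0]-s*X[:,1], q[1]+s*X[:,0]+c*X[:,1], X[:,2]]
def fit(obs,q0): # obs: list of (pic, Nx3 local, Nx2 px)
    f=lambda q: np.concatenate([(w2p(p,place(q,L))-U).ravel() for p,L,U in obs])
    r=least_squares(f,q0,loss="soft_l1",x_scale=[1,1,.01]); return r.x, f(r.x).reshape(-1,2)
def tcp():
    s=telemetry.sense(); w,x,y,z=s["ee_rot"]; return np.array(s["eef_pos"]), R.from_quat([x,y,z,w])
def rel(pos,yaw=None):
    """normalised row to reach TCP pos with tool down and tool-y axis (jaw) along world angle yaw (mod pi)"""
    p,r=tcp(); sh=r.inv().apply(np.array(pos)-p)/120
    if yaw is None: w=np.zeros(3)
    else:
        best=None
        for k in (0,np.pi):
            a=yaw+k; y=np.array([np.cos(a),np.sin(a),0]); z=np.array([0,0,-1.]); x=np.cross(y,z)
            g=R.from_matrix(np.c_[x,y,z]); v=(r.inv()*g).as_rotvec()
            if best is None or np.linalg.norm(v)<np.linalg.norm(best): best=v
        w=best/.5
    return np.round(sh,3),np.round(w,3)
E
python3 - <<'E'
from h import *
p=eyes.capture("top")
S=800/290
c=lambda L:np.array(L,float)/S+[230,155]
loc=[(158,158,138),(158,-158,138),(-158,-158,138),(-158,158,138)]
px=c([(65,22),(422,57),(388,415),(27,380)])
q,e=fit([(p,np.array(loc),px)],[600,0,0]); print(q,e.round(1).tolist())
print("handle",p2w(p,*c([(227,212)])[0],188), "wings",p2w(p,*c([(326,292)])[0],180),p2w(p,*c([(315,390)])[0],180))
print("pred",place(q,[(0,0,0),(-58,-91,0),(-142,-91,0)]))
print(p2w(p,*c([(231,180)])[0],188),p2w(p,*c([(221,246)])[0],188))
# tray corners
cv2.imwrite('pics/tr.png',cv2.resize(p["frame"][200:325,400:520,::-1],None,fx=4,fy=4,interpolation=cv2.INTER_CUBIC))
for z,u in ((35,(547,158)),(35,(755,176)),): print("tray",p2w(p,*c([u])[0],z))
print("carton",p2w(p,157,225,90),"spray",p2w(p,150,305,100), tcp()[1].as_matrix().round(2).tolist())
E
```

```text
[ 6.02222011e+02  3.07361730e+01 -8.32198160e-02] [[-0.1, -0.4], [0.1, -0.2], [0.5, 0.4], [-0.4, 0.2]]
handle [602.56620125  29.22091012 188.        ] wings [537.04878461 -54.93825492 180.        ] [454.96343781 -46.64900086 180.        ]
pred [[602.22201131  30.73617301   0.        ]
 [536.85847092 -55.12771688   0.        ]
 [453.14917567 -48.14531833   0.        ]]
[629.53126618  26.28943335 188.        ] [573.98085247  33.78866172 188.        ]
tray [ 671.00811184 -272.06599986   35.        ]
tray [ 656.91748605 -469.97785357   35.        ]
carton [621.72901512 417.63536372  90.        ] spray [423.86681937 424.76191182 100.        ] [[-0.97, 0.25, -0.0], [0.25, 0.97, -0.0], [0.0, -0.0, -1.0]]
```

View pics/tr.png

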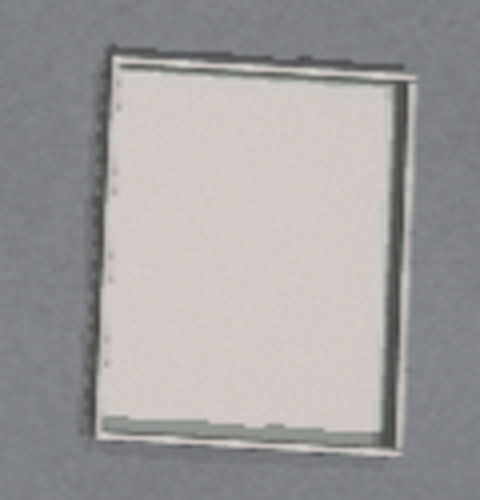

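The enlarged tray crop shows its rim corners at crop px (110,56), (416,78), (400,455) and (97,437). I'll move above the station next.

Call:
drive_tool --series "-0.95 -0.57 -0.1 0 0 0 1; -0.95 -0.57 -0.1 0 0 0 1; -0.95 -0.57 -0.1 0 0 0 1; -0.95 -0.57 -0.1 0 0 0 1"

```text
time_s: 1.45
eef_pos: [228.9, 410.6, 243.9]
ee_rot: [0.001, 0.131, 0.991, 0.0]
force: [-0.4, 0.3, 0.1]
grip_width: 1.003
```

Call:
drive_tool --series "-0.95 -0.57 -0.1 0 0 0 1; -0.95 -0.57 -0.1 0 0 0 1; -0.95 -0.57 -0.1 0 0 0 1; -0.95 -0.57 -0.1 0 0 0 1"

```text
time_s: 1.85
eef_pos: [323.5, 313.3, 256.3]
ee_rot: [0.001, 0.133, 0.991, 0.0]
force: [0.2, 0.2, 0.3]
grip_width: 1.001
```

Call:
drive_tool --series "-0.95 -0.57 -0.1 0 0 0 1; -0.95 -0.57 -0.1 0 0 0 1; -0.95 -0.57 -0.1 0 0 0 1; -0.95 -0.57 -0.1 0 0 0 1"

```text
time_s: 2.25
eef_pos: [417.4, 215.9, 268.4]
ee_rot: [0.001, 0.134, 0.991, 0.0]
force: [-0.6, -0.0, -0.8]
grip_width: 1.001
```

Call:
drive_tool --series "-0.9 -0.57 -0.1 0 0 -0.24 1; -0.9 -0.57 -0.1 0 0 -0.24 1; -0.9 -0.57 -0.1 0 0 -0.24 1; -0.9 -0.57 -0.1 0 0 -0.24 1; -0.9 -0.57 -0.1 0 0 -0.24 1"

```text
time_s: 2.75
eef_pos: [502.8, 122.4, 280.2]
ee_rot: [0.001, 0.074, 0.997, 0.0]
force: [-0.8, 0.2, -0.8]
grip_width: 0.998
```

Call:
drive_tool --series "-0.78 -0.73 0 0 0 0 1; -0.78 -0.73 0 0 0 0 1; -0.78 -0.73 0 0 0 0 1; -0.78 -0.73 0 0 0 0 1; -0.78 -0.73 0 0 0 0 1"

```text
time_s: 3.25
eef_pos: [581.9, 23.6, 280.1]
ee_rot: [0.0, 0.074, 0.997, 0.001]
force: [-0.1, 0.3, 0.3]
grip_width: 1.001
```

```bash
python3 - <<'E'
from h import *
p=eyes.capture("wrist"); t=eyes.capture("top")
print(tcp()[0], p["fx"],(-p["view"][:3,:3].T@p["view"][:3,3]).round(1))
q=[602.2,30.5,-.083]
L=np.array([(0,0,188),(-142,-91,180),(-58,-91,180),(-100,-54,168),(-158,-158,138),(-158,158,138)])
pr=w2p(p,place(q,L)); print(pr.round())
for n in ("handle","cam_a","flap_knob"):
    print(n,[(np.round(d["rect"],1).tolist(),round(d["confidence"],2)) for d in nets.spot_in(n,p)][:3])
im=p["frame"][:,:,::-1].copy()
for u in pr: cv2.circle(im,tuple(int(a) for a in u),3,(0,255,0),1)
cv2.imwrite('pics/w1.png',im)
c=np.array([(110,56),(416,78),(400,455),(97,437)])/4+[400,200]
print(fit([(t,np.array([(125,100,35),(125,-100,35),(-125,-100,35),(-125,100,35)]),c)],[540,-370,-.06]))
E
```

```text
[581.69914657  23.85047319 280.5937162 ] 392.7619621135546 [503.1  35.5 422.3]
[[327. 269.]
 [150.  38.]
 [176. 186.]
 [230. 112.]
 [ 69.  29.]
 [559.  -7.]]
handle [([299.4, 212.3, 353.6, 309.5], 0.78), ([112.8, 24.0, 245.3, 75.3], 0.48), ([146.0, 156.7, 260.9, 198.8], 0.35)]
cam_a [([144.6, 158.3, 258.6, 197.4], 0.85), ([115.2, 24.6, 247.3, 72.6], 0.77)]
flap_knob [([208.7, 10.9, 415.7, 192.6], 0.71)]
(array([ 5.37682741e+02, -3.65174710e+02, -4.48343998e-02]), array([[ 0.33251498, -0.22422852],
       [-0.05023652, -1.13566145],
       [ 0.4288073 ,  0.56434167],
       [-0.86390251,  0.50578621]]))
```

View pics/w1.png

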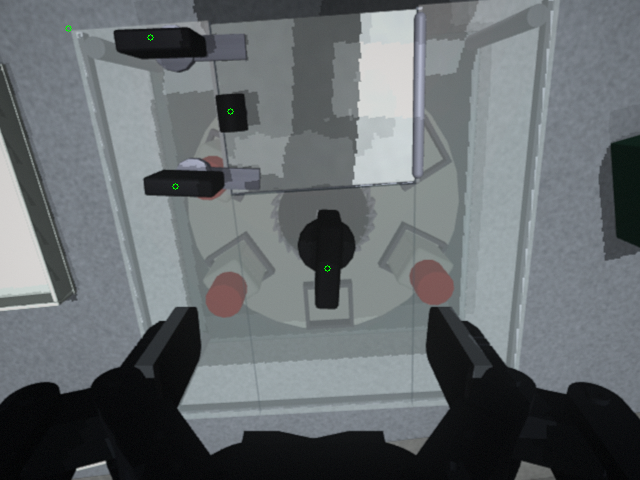

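The wrist view matches the fit. The projected handle, knob and wings (green dots) fall on the real ones, and the bar lies along tool x. I'll descend and grip the handle.

Call:
drive_tool --series "-0.16 0.08 0.4 0 0 0 1; -0.16 0.08 0.8 0 0 0 1; -0.16 0.08 1 0 0 0 1; -0.16 0.08 1 0 0 0 1; -0.16 0.08 1 0 0 0 1" --newtons 60

```text
time_s: 4.0
eef_pos: [603.0, 30.2, 162.2]
ee_rot: [0.002, 0.073, 0.997, 0.0]
force: [0.2, -0.6, 0.5]
grip_width: 1.004
```

Call:
drive_tool --series "0 0 0.02 0 0 0 0; 0 0 0.02 0 0 0 0; 0 0 0.02 0 0 0 0; 0 0 0.02 0 0 0 0; 0 0 0.02 0 0 0 0; 0 0 0.02 0 0 0 0; 0 0 0.02 0 0 0 0; 0 0 0.02 0 0 0 0"

```text
time_s: 4.8
eef_pos: [603.2, 30.6, 160.3]
ee_rot: [0.002, 0.073, 0.997, 0.001]
force: [-1.3, 4.5, 5.4]
grip_width: 0.177
```

Call:
drive_tool --series "0 0 0 0 0 -0.2 0; 0 0 0 0 0 -0.4 0; 0 0 0 0 0 -0.6 0; 0 0 0 0 0 -0.8 0; 0 0 0 0 0 -0.8 0"

```text
time_s: 5.3
eef_pos: [603.2, 30.4, 160.3]
ee_rot: [0.002, -0.127, 0.992, 0.0]
force: [-0.3, 0.9, 3.1]
grip_width: 0.178
```

Call:
drive_tool --series "0 0 0 0 0 -0.2 0; 0 0 0 0 0 -0.4 0; 0 0 0 0 0 -0.6 0; 0 0 0 0 0 -0.8 0; 0 0 0 0 0 -0.8 0; 0 0 0 0 0 -0.8 0; 0 0 0 0 0 -0.8 0"

```text
time_s: 6.0
eef_pos: [603.3, 30.1, 160.4]
ee_rot: [0.002, -0.32, 0.947, -0.001]
force: [1.4, -0.9, 0.9]
grip_width: 0.175
```

```bash
python3 - <<'E'
from h import *
t=eyes.capture("top"); cv2.imwrite('pics/t2.png',cv2.resize(t["frame"][155:310,230:400,::-1],None,fx=3.5,fy=3.5,interpolation=cv2.INTER_CUBIC))
s=telemetry.sense(); print(s["joints"].round(2),s["force"],s["wrist_torque"])
E
```

```text
[-0.14  0.54  1.35  0.    1.25 -2.37] [ 1.43126349 -0.83591829  2.33764237] [-0.0603384  -0.02605033  0.01333625]
```

View pics/t2.png

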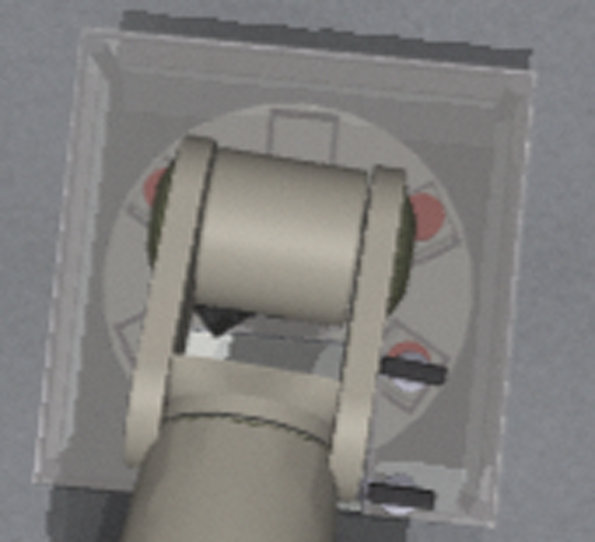

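The turntable is unchanged: the bottles are still where they were and the empty far pocket is still at the top. So the handle spun loose. Clockwise now.

Call:
drive_tool --series "0 0 0 0 0 0.15 0; 0 0 0 0 0 0.3 0; 0 0 0 0 0 0.45 0; 0 0 0 0 0 0.6 0; 0 0 0 0 0 0.75 0; 0 0 0 0 0 0.9 0; 0 0 0 0 0 1 0; 0 0 0 0 0 1 0"

```text
time_s: 6.85
eef_pos: [603.0, 30.4, 160.3]
ee_rot: [0.002, -0.075, 0.997, 0.0]
force: [-1.9, 1.6, 2.4]
grip_width: 0.173
```

Call:
drive_tool --series "0 0 0 0 0 0.15 0; 0 0 0 0 0 0.3 0; 0 0 0 0 0 0.45 0; 0 0 0 0 0 0.6 0; 0 0 0 0 0 0.75 0; 0 0 0 0 0 0.85 0; 0 0 0 0 0 0.9 0; 0 0 0 0 0 0.9 0; 0 0 0 0 0 0.9 0; 0 0 0 0 0 0.9 0"

```text
time_s: 7.85
eef_pos: [603.0, 30.7, 160.4]
ee_rot: [0.002, 0.149, 0.989, 0.001]
force: [0.2, 4.7, 3.2]
grip_width: 0.172
```

```bash
python3 - <<'E'
from h import *
t=eyes.capture("top"); cv2.imwrite('pics/t3.png',cv2.resize(t["frame"][155:310,230:400,::-1],None,fx=3.5,fy=3.5,interpolation=cv2.INTER_CUBIC))
s=telemetry.sense(); print(s["joints"].round(2),s["force"],s["wrist_torque"])
E
```

```text
[-0.14  0.54  1.35  0.    1.25 -1.42] [-0.35684065  5.57685657  2.68511238] [0.82950399 0.04222599 0.12309178]
```

View pics/t3.png

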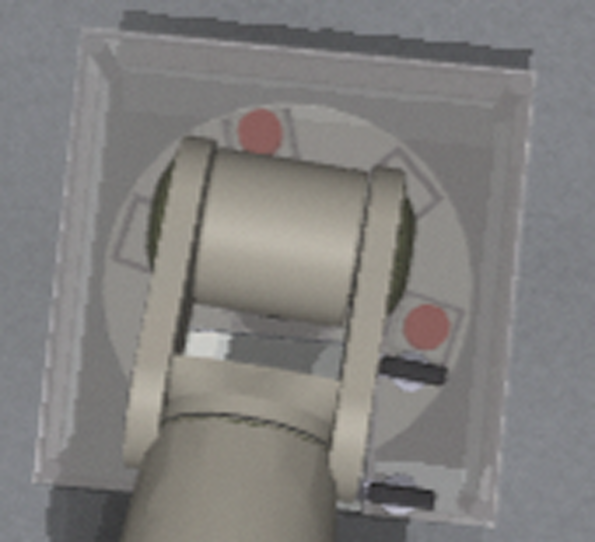

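The turntable has gone clockwise: the pocket 4 cap is now at crop (261,132), pocket 2's is at (427,327) and the empty pocket 3 is at (405,185). I'll measure the angle and plan the fastener moves.

```bash
cat >> h.py <<'E'
Q=np.array([602.8,30.5,-.083])
def st(x,y,z=0,q=Q): return place(q,[(x,y,z)])[0]
def plan(wps):
    """wps: (pos xyz TCP, jaw yaw world or None, note). Prints call targets, chaining ideal poses."""
    p,r=tcp()
    for pos,yaw,note in wps:
        pos=np.array(pos,float)
        y=r.as_matrix()[:,1]; cur=np.arctan2(y[1],y[0])
        d=0 if yaw is None else (yaw-cur+np.pi/2)%np.pi-np.pi/2
        if isinstance(yaw,tuple): d=yaw[0]-cur   # exact
        n=max(1,int(np.ceil(max(np.abs(r.inv().apply(pos-p)).max()/118, abs(d)/.495))))
        for i in range(n):
            sh=r.inv().apply((pos-p)/(n-i)); dd=d/n
            print(note,"T",(sh/120).round(3),"wz",round(-dd/.5,3),"rows",int(np.ceil(max(np.linalg.norm(sh)/45,abs(dd)/.14))))
            p=p+(pos-p)/(n-i); a=cur+dd*(i+1); yv=np.array([np.cos(a),np.sin(a),0]); zv=np.array([0,0,-1.])
            r=R.from_matrix(np.c_[np.cross(yv,zv),yv,zv])
E
python3 - <<'E'
from h import *
t=eyes.capture("top")
for k,u in ((4,(261,132)),(2,(427,327))):
    w=p2w(t,u[0]/3.5+230,u[1]/3.5+155,122); d=w-[Q[0],Q[1],0]
    print(k,np.hypot(d[0],d[1]), (np.pi+k*np.pi/3-(np.arctan2(d[1],d[0])-Q[2]))%(2*np.pi))
p,_=tcp(); b=st(-58,-91); a=st(-142,-91)
plan([((p[0],p[1],215),None,"up"),((b[0],b[1],215),-.18,"to b"),((b[0],b[1],156),None,"down b")])
E
```

```text
4 102.87662625382151 0.7708906660913604
2 103.60876591040714 0.773760601461456
up T [-0.002  0.001 -0.455] wz -0.0 rows 2
to b T [ 0.104 -0.282  0.   ] wz 0.968 rows 4
to b T [-0.04  -0.298  0.   ] wz 0.968 rows 4
to b T [-0.174 -0.245  0.   ] wz 0.968 rows 4
down b T [0.    0.    0.492] wz -0.0 rows 2
```

Call:
drive_tool --series "0 0 0 0 0 0 0.5; 0 0 0 0 0 0 0.5; 0 0 0 0 0 0 0.5; 0 0 -0.23 0 0 0 0.5; 0 0 -0.46 0 0 0 0.5; 0 0 -0.46 0 0 0 0.5"

```text
time_s: 8.55
eef_pos: [604.1, 30.2, 219.3]
ee_rot: [0.005, 0.149, 0.989, 0.001]
force: [0.5, -0.5, -0.4]
grip_width: 0.498
```

Call:
drive_tool --series "0.1 -0.28 0 0 0 0.97 0.5; 0.1 -0.28 0 0 0 0.97 0.5; 0.1 -0.28 0 0 0 0.97 0.5; 0.1 -0.28 0 0 0 0.97 0.5; 0.1 -0.28 0 0 0 0.97 0.5"

```text
time_s: 9.05
eef_pos: [582.5, 1.4, 218.5]
ee_rot: [0.005, 0.382, 0.924, 0.002]
force: [0.3, -0.4, 0.2]
grip_width: 0.501
```

Call:
drive_tool --series "-0.04 -0.3 0 0 0 0.97 0.5; -0.04 -0.3 0 0 0 0.97 0.5; -0.04 -0.3 0 0 0 0.97 0.5; -0.04 -0.3 0 0 0 0.97 0.5; -0.04 -0.3 0 0 0 0.97 0.5"

```text
time_s: 9.55
eef_pos: [560.4, -27.6, 217.9]
ee_rot: [0.004, 0.593, 0.805, 0.003]
force: [0.5, 1.3, 0.5]
grip_width: 0.497
```

Call:
drive_tool --series "-0.17 -0.25 0 0 0 0.97 0.5; -0.17 -0.25 0 0 0 0.97 0.5; -0.17 -0.25 0 0 0 0.97 0.5; -0.17 -0.25 0 0 0 0.97 0.5; -0.17 -0.25 0 0 0 0.97 0.5; -0.17 -0.25 0 0 0 0.97 0.5"

```text
time_s: 10.15
eef_pos: [537.8, -56.0, 217.5]
ee_rot: [0.003, 0.768, 0.641, 0.003]
force: [-0.1, 0.1, 0.4]
grip_width: 0.499
```

```bash
python3 - <<'E'
from h import *
p=eyes.capture("wrist")
print(tcp()[0],[(np.round(d["rect"],1).tolist(),round(d["confidence"],2)) for d in nets.spot_in("cam_a",p)][:3], w2p(p,[st(-58,-91,180),st(-142,-91,180)]))
cv2.imwrite('pics/w4.png',p["frame"][:,:,::-1])
b=st(-58,-91); plan([((b[0],b[1],156),-.18,"down b")])
E
```

```text
[537.77742995 -55.94205334 217.51994355] [([132.6, 182.9, 198.5, 326.5], 0.78), ([293.8, 168.7, 335.0, 310.6], 0.77)] [[313.86272826 273.66803718]
 [147.11019847 289.18061508]]
down b T [ 0.003 -0.008  0.513] wz -0.002 rows 2
```

View pics/w4.png

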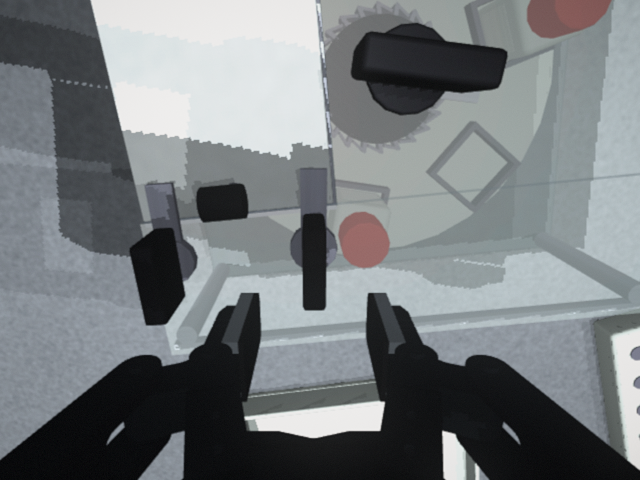

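The wing of the farther fastener is at (314,260), lined up with the jaws. I'll descend, grip and turn.

Call:
drive_tool --series "0 -0.01 0.25 0 0 0 0.5; 0 -0.01 0.51 0 0 0 0.5; 0 -0.01 0.51 0 0 0 0.5; 0 -0.01 0.51 0 0 0 0.5; 0 -0.01 0.51 0 0 0 0; 0 -0.01 0.51 0 0 0 0; 0 -0.01 0.51 0 0 0 0; 0 -0.01 0.51 0 0 0 0; 0 -0.01 0.51 0 0 0 0; 0 -0.01 0.51 0 0 0 0"

```text
time_s: 11.25
eef_pos: [538.4, -56.1, 158.0]
ee_rot: [0.005, 0.768, 0.64, 0.005]
force: [3.3, -0.1, 6.9]
grip_width: 0.122
```

Call:
drive_tool --series "0 0 0 0 0 0.25 0; 0 0 0 0 0 0.5 0; 0 0 0 0 0 0.75 0; 0 0 0 0 0 1 0; 0 0 0 0 0 1 0; 0 0 0 0 0 1 0"

```text
time_s: 11.85
eef_pos: [538.2, -55.9, 158.1]
ee_rot: [0.003, 0.902, 0.432, 0.005]
force: [-0.3, 1.7, 0.4]
grip_width: 0.122
```

Call:
drive_tool --series "0 0 0 0 0 0.25 0; 0 0 0 0 0 0.5 0; 0 0 0 0 0 0.75 0; 0 0 0 0 0 1 0; 0 0 0 0 0 1 0; 0 0 0 0 0 1 0"

```text
time_s: 12.45
eef_pos: [538.0, -55.7, 158.1]
ee_rot: [0.002, 0.98, 0.198, 0.006]
force: [-0.9, 2.2, -0.0]
grip_width: 0.126
```

Call:
drive_tool --series "0 0 0 0 0 0.25 0; 0 0 0 0 0 0.5 0; 0 0 0 0 0 0.75 0; 0 0 0 0 0 0.85 0; 0 0 0 0 0 0.85 0; 0 0 0 0 0 0.85 0"

```text
time_s: 13.05
eef_pos: [537.9, -55.4, 158.1]
ee_rot: [0.0, 1.0, -0.012, 0.006]
force: [-0.5, 4.3, -0.2]
grip_width: 0.127
```

```bash
python3 - <<'E'
from h import *
s=telemetry.sense(); print(s["joints"].round(2),s["force"],s["wrist_torque"])
m=tcp()[1].as_matrix()[:,1]; a=np.arctan2(m[1],m[0]); print("jaw-station yaw -> cam",-(a-Q[2]))
E
```

```text
[-0.32  0.41  1.56  0.    1.16  1.27] [-0.46895725  4.3375929  -0.16009762] [ 0.5816269   0.29231208 -0.01785337]
jaw-station yaw -> cam 1.5111758591285938
```

Call:
drive_tool --series "0 0 0 0 0 0.15 0; 0 0 0 0 0 0.15 0; 0 0 0 0 0 0.15 0; 0 0 0 0 0 0.15 0"

```text
time_s: 13.45
eef_pos: [537.9, -55.4, 158.1]
ee_rot: [-0.0, 0.999, -0.048, 0.006]
force: [0.1, 2.5, -0.4]
grip_width: 0.126
```

```bash
python3 - <<'E'
from h import *
s=telemetry.sense(); print(s["joints"].round(2),s["force"],s["wrist_torque"],s["grip_width"])
m=tcp()[1].as_matrix()[:,1]; a=np.arctan2(m[1],m[0]); print("cam",-(a-Q[2]))
p,_=tcp(); a=st(-142,-91)
plan([((p[0],p[1],218),None,"up"),((a[0],a[1],218),(-.22,),"to a"),((a[0],a[1],156),None,"down a")])
E
```

```text
[-0.32  0.41  1.56  0.    1.16  1.34] [ 0.13386764  2.46861698 -0.35791989] [0.42719919 0.19424658 0.53325623] 0.12628581269950595
cam 1.583675989644801
up T [ 0.006 -0.    -0.499] wz -0.0 rows 2
to a T [-0.235  0.003  0.   ] wz -0.964 rows 4
to a T [-0.209 -0.106  0.   ] wz -0.964 rows 4
to a T [-0.136 -0.191  0.   ] wz -0.964 rows 4
down a T [0.    0.    0.517] wz -0.0 rows 2
```

Call:
drive_tool --series "0 0 0 0 0 0 0.4; 0 0 0 0 0 0 0.4; 0 0 0 0 0 0 0.4; 0 0 -0.25 0 0 0 0.4; 0 0 -0.5 0 0 0 0.4; 0 0 -0.5 0 0 0 0.4; 0 0 -0.5 0 0 0 0.4"

```text
time_s: 14.15
eef_pos: [537.3, -55.5, 218.2]
ee_rot: [0.0, 0.999, -0.048, 0.006]
force: [0.1, -0.2, -1.8]
grip_width: 0.403
```

Call:
drive_tool --series "-0.24 0 0 0 0 -1 0.4; -0.24 0 0 0 0 -1 0.4; -0.24 0 0 0 0 -1 0.4; -0.24 0 0 0 0 -1 0.4; -0.24 0 0 0 0 -1 0.4"

```text
time_s: 14.65
eef_pos: [508.2, -52.7, 216.7]
ee_rot: [0.001, 0.98, 0.201, 0.005]
force: [-0.3, 0.3, -0.3]
grip_width: 0.4
```

Call:
drive_tool --series "-0.21 -0.11 0 0 0 -1 0.4; -0.21 -0.11 0 0 0 -1 0.4; -0.21 -0.11 0 0 0 -1 0.4; -0.21 -0.11 0 0 0 -1 0.4; -0.21 -0.11 0 0 0 -1 0.4"

```text
time_s: 15.15
eef_pos: [479.6, -50.4, 215.7]
ee_rot: [0.002, 0.9, 0.436, 0.004]
force: [-0.1, -0.4, -0.4]
grip_width: 0.401
```

Call:
drive_tool --series "-0.14 -0.19 0 0 0 -1 0.4; -0.14 -0.19 0 0 0 -1 0.4; -0.14 -0.19 0 0 0 -1 0.4; -0.14 -0.19 0 0 0 -1 0.4; -0.14 -0.19 0 0 0 -1 0.4; -0.14 -0.19 0 0 0 -1 0.4"

```text
time_s: 15.75
eef_pos: [451.1, -49.5, 215.1]
ee_rot: [0.003, 0.765, 0.644, 0.004]
force: [0.3, 0.0, -0.1]
grip_width: 0.403
```

```bash
python3 - <<'E'
from h import *
a=st(-142,-91); plan([((a[0],a[1],157),None,"down a")])
m=tcp()[1].as_matrix()[:,1]; print("cam",-(np.arctan2(m[1],m[0])-Q[2]))
E
```

```text
down a T [0.011 0.016 0.485] wz -0.0 rows 2
cam 0.08794935473161221
```

Call:
drive_tool --series "0.01 0.02 0.25 0 0 0 0.4; 0.01 0.02 0.48 0 0 0 0.4; 0.01 0.02 0.48 0 0 0 0.4; 0.01 0.02 0.48 0 0 0 0.4; 0.01 0.02 0.48 0 0 0 0; 0.01 0.02 0.48 0 0 0 0; 0.01 0.02 0.48 0 0 0 0; 0.01 0.02 0.48 0 0 0 0; 0.01 0.02 0.48 0 0 0 0; 0.01 0.02 0.48 0 0 0 0"

```text
time_s: 16.75
eef_pos: [454.9, -48.9, 159.0]
ee_rot: [0.004, 0.765, 0.644, 0.004]
force: [-1.6, 0.8, 6.3]
grip_width: 0.127
```

Call:
drive_tool --series "0 0 0 0 0 0.25 0; 0 0 0 0 0 0.5 0; 0 0 0 0 0 0.75 0; 0 0 0 0 0 1 0; 0 0 0 0 0 1 0; 0 0 0 0 0 1 0"

```text
time_s: 17.35
eef_pos: [454.7, -48.9, 159.1]
ee_rot: [0.003, 0.9, 0.436, 0.005]
force: [-0.9, 0.7, -2.4]
grip_width: 0.127
```

Call:
drive_tool --series "0 0 0 0 0 0.25 0; 0 0 0 0 0 0.5 0; 0 0 0 0 0 0.75 0; 0 0 0 0 0 1 0; 0 0 0 0 0 1 0; 0 0 0 0 0 1 0"

```text
time_s: 17.95
eef_pos: [454.6, -48.8, 159.1]
ee_rot: [0.001, 0.979, 0.202, 0.005]
force: [-1.5, 0.8, -2.8]
grip_width: 0.127
```

Call:
drive_tool --series "0 0 0 0 0 0.25 0; 0 0 0 0 0 0.5 0; 0 0 0 0 0 0.75 0; 0 0 0 0 0 0.96 0; 0 0 0 0 0 0.96 0; 0 0 0 0 0 0.96 0"

```text
time_s: 18.55
eef_pos: [454.4, -48.6, 159.1]
ee_rot: [-0.0, 0.999, -0.034, 0.005]
force: [0.1, 1.4, -2.5]
grip_width: 0.126
```

```bash
python3 - <<'E'
from h import *
s=telemetry.sense(); print(s["joints"].round(2),s["force"],s["wrist_torque"],s["grip_width"])
m=tcp()[1].as_matrix()[:,1]; print("cam",-(np.arctan2(m[1],m[0])-Q[2]))
E
```

```text
[-0.37  0.23  1.8   0.    1.09  1.27] [ 0.1397307   1.41571737 -2.46856237] [0.25522947 0.32301992 0.01797931] 0.12611834713029588
cam 1.5555024178106387
```

Call:
drive_tool --series "0 0 0 0 0 0.1 0; 0 0 0 0 0 0.1 0; 0 0 0 0 0 0.1 0"

```text
time_s: 18.85
eef_pos: [454.4, -48.6, 159.1]
ee_rot: [-0.0, 0.998, -0.057, 0.005]
force: [-0.7, 0.9, -2.9]
grip_width: 0.125
```

Call:
drive_tool --series "0 0 0 0 0 0 0.4; 0 0 0 0 0 0 0.4; 0 0 0 0 0 0 0.4; 0 0 -0.25 0 0 0 0.4; 0 0 -0.5 0 0 0 0.4; 0 0 -0.5 0 0 0 0.4; 0 0 -0.5 0 0 0 0.4"

```text
time_s: 19.55
eef_pos: [453.9, -48.7, 219.3]
ee_rot: [-0.0, 0.998, -0.057, 0.006]
force: [-0.5, 0.4, -1.7]
grip_width: 0.401
```

```bash
python3 - <<'E'
from h import *
k=st(-100,-54)
plan([((k[0],k[1],219),(Q[2],),"to knob"),((k[0],k[1],151),None,"down")])
Rr=np.hypot(123,30); a0=np.arctan2(30,123)
f=np.arange(0,1.86,.1); y=69-Rr*np.cos(f+a0); z=138+Rr*np.sin(f+a0)
for fi,a,b in zip(f,(y-y[0])/120,-(z-z[0])/120): print(round(fi,2),round(a,3),round(b,3))
E
```

```text
to knob T [ 0.085 -0.08   0.002] wz -0.801 rows 3
to knob T [ 0.109 -0.041  0.001] wz -0.801 rows 3
to knob T [0.117 0.005 0.001] wz -0.801 rows 3
to knob T [0.105 0.05  0.001] wz -0.801 rows 3
down T [0.    0.    0.567] wz -0.0 rows 2
0.0 0.0 -0.0
0.1 0.03 -0.101
0.2 0.07 -0.199
0.3 0.12 -0.292
0.4 0.178 -0.379
0.5 0.245 -0.461
0.6 0.32 -0.535
0.7 0.402 -0.602
0.8 0.49 -0.659
0.9 0.584 -0.708
1.0 0.682 -0.748
1.1 0.783 -0.777
1.2 0.887 -0.796
1.3 0.992 -0.805
1.4 1.097 -0.803
1.5 1.202 -0.79
1.6 1.305 -0.767
1.7 1.405 -0.734
1.8 1.501 -0.691
```

Call:
drive_tool --series "0.09 -0.08 0 0 0 -0.8 0.5; 0.09 -0.08 0 0 0 -0.8 0.5; 0.09 -0.08 0 0 0 -0.8 0.5; 0.09 -0.08 0 0 0 -0.8 0.5; 0.09 -0.08 0 0 0 -0.8 0.5"

```text
time_s: 20.05
eef_pos: [465.5, -40.3, 218.7]
ee_rot: [0.001, 0.99, 0.141, 0.005]
force: [1.5, -1.0, 0.5]
grip_width: 0.502
```

Call:
drive_tool --series "0.11 -0.04 0 0 0 -0.8 0.5; 0.11 -0.04 0 0 0 -0.8 0.5; 0.11 -0.04 0 0 0 -0.8 0.5; 0.11 -0.04 0 0 0 -0.8 0.5; 0.11 -0.04 0 0 0 -0.8 0.5"

```text
time_s: 20.55
eef_pos: [476.7, -32.1, 218.6]
ee_rot: [0.002, 0.943, 0.333, 0.005]
force: [-0.2, -0.3, 0.1]
grip_width: 0.501
```

Call:
drive_tool --series "0.12 0 0 0 0 -0.8 0.5; 0.12 0 0 0 0 -0.8 0.5; 0.12 0 0 0 0 -0.8 0.5; 0.12 0 0 0 0 -0.8 0.5; 0.12 0 0 0 0 -0.8 0.5"

```text
time_s: 21.05
eef_pos: [487.9, -23.1, 218.6]
ee_rot: [0.003, 0.859, 0.512, 0.004]
force: [-0.1, 0.3, 0.2]
grip_width: 0.504
```

Call:
drive_tool --series "0.1 0.05 0 0 0 -0.8 0.5; 0.1 0.05 0 0 0 -0.8 0.5; 0.1 0.05 0 0 0 -0.8 0.5; 0.1 0.05 0 0 0 -0.8 0.5; 0.1 0.05 0 0 0 -0.8 0.5; 0.1 0.05 0 0 0 -0.8 0.5"

```text
time_s: 21.65
eef_pos: [498.8, -15.4, 218.8]
ee_rot: [0.003, 0.741, 0.671, 0.004]
force: [-0.3, -0.6, -0.9]
grip_width: 0.501
```

```bash
python3 - <<'E'
from h import *
k=st(-100,-54); p=eyes.capture("wrist"); cv2.imwrite('pics/w5.png',p["frame"][:,:,::-1])
print(w2p(p,[st(-100,-54,168)]))
plan([((k[0],k[1],151),(Q[2],),"down")])
E
```

```text
[[313.79789532 263.91826791]]
down T [ 0.003 -0.007  0.565] wz -0.031 rows 2
```

View pics/w5.png

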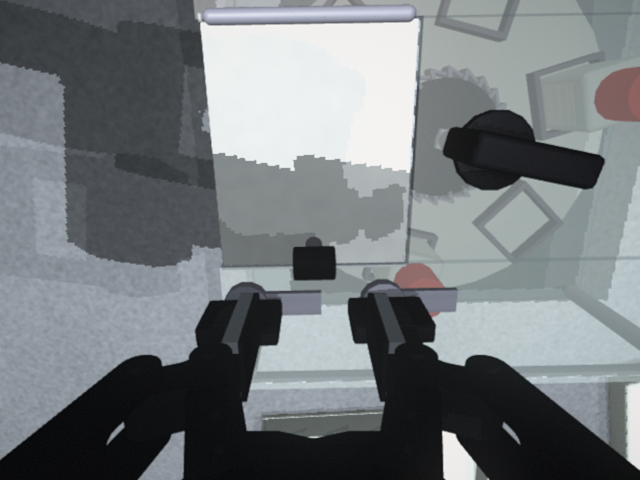

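The knob is at (314,263), and both tongues point along station +x, clear of the flap. I'll grip the knob and swing.

Call:
drive_tool --series "0 -0.01 0.28 0 0 -0.03 0.5; 0 -0.01 0.56 0 0 -0.03 0.5; 0 -0.01 0.56 0 0 -0.03 0.5; 0 -0.01 0.56 0 0 -0.03 0.5; 0 -0.01 0.56 0 0 -0.03 0; 0 -0.01 0.56 0 0 -0.03 0; 0 -0.01 0.56 0 0 -0.03 0; 0 -0.01 0.56 0 0 -0.03 0; 0 -0.01 0.56 0 0 -0.03 0" --newtons 50

```text
time_s: 22.6
eef_pos: [499.9, -15.6, 153.5]
ee_rot: [0.006, 0.736, 0.677, 0.005]
force: [4.1, 0.6, 7.4]
grip_width: 0.245
```

Call:
drive_tool --series "0.03 0 -0.1 0 0 0 0; 0.07 0 -0.2 0 0 0 0; 0.12 0 -0.29 0 0 0 0; 0.18 0 -0.38 0 0 0 0; 0.245 0 -0.46 0 0 0 0; 0.32 0 -0.535 0 0 0 0; 0.4 0 -0.6 0 0 0 0; 0.49 0 -0.66 0 0 0 0; 0.58 0 -0.71 0 0 0 0; 0.68 0 -0.75 0 0 0 0; 0.68 0 -0.75 0 0 0 0"

```text
time_s: 23.7
eef_pos: [506.4, 66.3, 244.2]
ee_rot: [0.007, 0.736, 0.677, 0.006]
force: [9.2, -0.1, -2.7]
grip_width: 0.243
```

```bash
python3 - <<'E'
from h import *
s=telemetry.sense(); print(s["force"],s["grip_width"])
p,_=tcp(); c,sn=np.cos(Q[2]),np.sin(Q[2]); d=p[:2]-Q[:2]; l=np.array([c*d[0]+sn*d[1],-sn*d[0]+c*d[1]]); g=p[2]+18.7
print(l,"f",np.arctan2(g-138,69-l[1])-np.arctan2(30,123),"R",np.hypot(g-138,69-l[1]))
E
```

```text
[ 9.22142754 -0.10250912 -2.69475701] 0.24314272875650747
[-98.98935536  27.66509216] f 1.0120676933556825 R 131.60249597953631
```

Call:
drive_tool --series "0.1 -0.01 -0.03 0 0 0 0; 0.2 -0.01 -0.05 0 0 0 0; 0.31 -0.01 -0.055 0 0 0 0; 0.415 -0.01 -0.055 0 0 0 0; 0.52 -0.01 -0.04 0 0 0 0; 0.62 -0.01 -0.02 0 0 0 0; 0.72 -0.01 0.015 0 0 0 0; 0.82 -0.01 0.055 0 0 0 0; 0.87 -0.01 0.08 0 0 0 0; 0.87 -0.01 0.08 0 0 0 0; 0.87 -0.01 0.08 0 0 0 0; 0.87 -0.01 0.08 0 0 0 0"

```text
time_s: 24.9
eef_pos: [515.3, 170.5, 236.5]
ee_rot: [0.009, 0.736, 0.677, 0.008]
force: [5.9, 1.9, 6.5]
grip_width: 0.24
```

```bash
python3 - <<'E'
from h import *
s=telemetry.sense(); print(s["joints"].round(2),s["force"],s["grip_width"])
p,_=tcp(); c,sn=np.cos(Q[2]),np.sin(Q[2]); d=p[:2]-Q[:2]; l=np.array([c*d[0]+sn*d[1],-sn*d[0]+c*d[1]]); g=p[2]+18.7
print(l,"f",np.arctan2(g-138,69-l[1])-np.arctan2(30,123),"R",np.hypot(g-138,69-l[1]))
E
```

```text
[ 0.11  0.34  1.45 -0.    1.33  0.19] [5.85600559 1.90988737 6.46055299] 0.2400293219164415
[-98.81076607 132.30641901] f 1.8266892397471317 R 133.2370608977504
```

Call:
drive_tool --series "0 0 0 0 0 0 0.5; 0 0 0 0 0 0 0.5; 0 0 0 0 0 0 0.5; 0 0 -0.3 0 0 0 0.5; 0 0 -0.55 0 0 0 0.5; 0 0 -0.55 0 0 0 0.5; 0 0 -0.55 0 0 0 0.5"

```text
time_s: 25.6
eef_pos: [513.5, 170.7, 302.3]
ee_rot: [0.009, 0.736, 0.677, 0.008]
force: [0.5, 0.2, -0.2]
grip_width: 0.503
```

```bash
python3 - <<'E'
from h import *
plan([((602.8,30.5,300),(1.27,),"to handle"),((602.8,30.5,216),None,"down")])
E
```

```text
to handle T [-0.368  0.279  0.013] wz -0.902 rows 4
to handle T [-0.452  0.091  0.006] wz -0.902 rows 4
to handle T [-0.447 -0.115  0.006] wz -0.902 rows 4
down T [0.  0.  0.7] wz -0.0 rows 2
```

Call:
drive_tool --series "-0.37 0.28 0 0 0 -0.9 0.5; -0.37 0.28 0 0 0 -0.9 0.5; -0.37 0.28 0 0 0 -0.9 0.5; -0.37 0.28 0 0 0 -0.9 0.5; -0.37 0.28 0 0 0 -0.9 0.5"

```text
time_s: 26.1
eef_pos: [543.0, 123.8, 302.1]
ee_rot: [0.01, 0.567, 0.823, 0.006]
force: [0.6, -1.0, -1.0]
grip_width: 0.502
```

Call:
drive_tool --series "-0.45 0.09 0 0 0 -0.9 0.5; -0.45 0.09 0 0 0 -0.9 0.5; -0.45 0.09 0 0 0 -0.9 0.5; -0.45 0.09 0 0 0 -0.9 0.5; -0.45 0.09 0 0 0 -0.9 0.5"

```text
time_s: 26.6
eef_pos: [572.1, 77.5, 302.7]
ee_rot: [0.01, 0.372, 0.928, 0.003]
force: [0.1, 0.3, 0.1]
grip_width: 0.5
```

Call:
drive_tool --series "-0.45 -0.11 0 0 0 -0.9 0.5; -0.45 -0.11 0 0 0 -0.9 0.5; -0.45 -0.11 0 0 0 -0.9 0.5; -0.45 -0.11 0 0 0 -0.9 0.5; -0.45 -0.11 0 0 0 -0.9 0.5; -0.45 -0.11 0 0 0 -0.9 0.5"

```text
time_s: 27.2
eef_pos: [601.9, 31.1, 303.5]
ee_rot: [0.011, 0.157, 0.988, 0.001]
force: [0.5, 0.1, -0.3]
grip_width: 0.5
```

```bash
cat >> h.py <<'E'
def capang(k,px,t):
    w=p2w(t,px[0],px[1],122); d=w-[Q[0],Q[1],0]
    return np.hypot(d[0],d[1]), (np.pi+k*np.pi/3-(np.arctan2(d[1],d[0])-Q[2]))%(2*np.pi)
def reds(t):
    """red cap blobs in top picture"""
    f=t["frame"].astype(int); m=((f[...,0]-f[...,1]>40)&(f[...,0]-f[...,2]>40)).astype(np.uint8)
    n,_,s,c=cv2.connectedComponentsWithStats(m); return [(c[i].round(1).tolist(),int(s[i,4])) for i in range(1,n) if s[i,4]>25]
E
python3 - <<'E'
from h import *
s=telemetry.sense(); print(s["joints"].round(2))
print(rel((602.8,30.5,160),1.27))
t=eyes.capture("top")
for c,a in reds(t):
    print(c,a,[round(v,3) for v in (*capang(0,c,t),)])
E
```

```text
[-0.14  0.44  1.13  0.    1.55 -1.4 ]
(array([ 0.017, -0.009,  1.196]), array([ 0.01 ,  0.043, -0.03 ]))
[354.7, 247.3] 29 [np.float64(108.972), np.float64(4.918)]
[319.7, 272.8] 57 [np.float64(96.36), np.float64(5.989)]
```

Call:
drive_tool --series "0.02 -0.01 0.4 0.01 0.04 -0.03 0.5; 0.02 -0.01 0.7 0.01 0.04 -0.03 0.5; 0.02 -0.01 0.7 0.01 0.04 -0.03 0.5; 0.02 -0.01 0.7 0.01 0.04 -0.03 0.5" --newtons 60

```text
time_s: 27.65
eef_pos: [601.5, 30.6, 220.8]
ee_rot: [0.001, 0.15, 0.989, -0.0]
force: [1.2, -0.1, 0.7]
grip_width: 0.499
```

Call:
drive_tool --series "0 0 0.25 0 0 0 0.5; 0 0 0.5 0 0 0 0.5; 0 0 0.5 0 0 0 0.5; 0 0 0.5 0 0 0 0.5; 0 0 0.5 0 0 0 0; 0 0 0.5 0 0 0 0; 0 0 0.5 0 0 0 0; 0 0 0.5 0 0 0 0; 0 0 0.5 0 0 0 0; 0 0 0.5 0 0 0 0"

```text
time_s: 28.65
eef_pos: [602.6, 30.9, 163.2]
ee_rot: [0.003, 0.15, 0.989, 0.0]
force: [-0.4, 1.9, 6.2]
grip_width: 0.175
```

Call:
drive_tool --series "0 0 0 0 0 0.15 0; 0 0 0 0 0 0.3 0; 0 0 0 0 0 0.45 0; 0 0 0 0 0 0.56 0; 0 0 0 0 0 0.56 0; 0 0 0 0 0 0.56 0; 0 0 0 0 0 0.56 0"

```text
time_s: 29.35
eef_pos: [602.7, 31.2, 163.3]
ee_rot: [0.003, 0.286, 0.958, 0.001]
force: [2.3, 3.3, -5.9]
grip_width: 0.172
```

```bash
python3 - <<'E'
from h import *
s=telemetry.sense(); print(s["joints"].round(2),s["force"],s["wrist_torque"])
t=eyes.capture("top")
for c,a in reds(t):
    print(c,a,[round(v,3) for v in (*capang(0,c,t),)])
E
```

```text
[-0.14  0.54  1.35  0.    1.25 -1.13] [ 2.32397279  3.25660216 -5.93073287] [ 0.3952435  -0.39026563 -0.04291667]
[316.1, 191.4] 88 [np.float64(104.996), np.float64(3.139)]
```

The turntable is at 1.045, so pocket 1 is under the opening. I'll release the handle and go for bottle 1.

Call:
drive_tool --series "0 0 0 0 0 0 0.6; 0 0 0 0 0 0 0.6; 0 0 0 0 0 0 0.6; 0 0 -0.2 0 0 0 0.6; 0 0 -0.4 0 0 0 0.6; 0 0 -0.4 0 0 0 0.6; 0 0 -0.4 0 0 0 0.6"

```text
time_s: 30.1
eef_pos: [602.4, 31.0, 211.5]
ee_rot: [0.004, 0.286, 0.958, 0.001]
force: [0.4, 0.4, -1.1]
grip_width: 0.599
```

```bash
python3 - <<'E'
from h import *
b=st(-104,0); print(b); p,_=tcp()
plan([((b[0],b[1],p[2]),None,"to b"),((b[0],b[1],98),None,"down")])
E
```

```text
[499.15802239  39.12209244   0.        ]
to b T [ 0.757 -0.415 -0.007] wz -0.0 rows 3
down T [0.    0.    0.946] wz -0.0 rows 3
```

Call:
drive_tool --series "0.76 -0.41 0 0 0 0 0.6; 0.76 -0.41 0 0 0 0 0.6; 0.76 -0.41 0 0 0 0 0.6; 0.76 -0.41 0 0 0 0 0.6; 0.76 -0.41 0 0 0 0 0.6" --newtons 22

```text
time_s: 30.6
eef_pos: [500.1, 39.5, 210.7]
ee_rot: [0.004, 0.286, 0.958, 0.001]
force: [0.3, -0.1, 0.3]
grip_width: 0.602
```

```bash
python3 - <<'E'
from h import *
p=eyes.capture("wrist"); cv2.imwrite('pics/w6.png',p["frame"][:,:,::-1])
b=st(-104,0); print(w2p(p,[st(-104,0,122)]),rel((b[0],b[1],98)))
f=p["frame"].astype(int); m=((f[...,0]-f[...,1]>40)&(f[...,0]-f[...,2]>40)).astype(np.uint8)
n,_,s,c=cv2.connectedComponentsWithStats(m); print([(c[i].round(),s[i].tolist()) for i in range(1,n) if s[i,4]>60])
t=eyes.capture("top")
print([(np.round(d["rect"],1).tolist(),round(d["confidence"],2)) for d in nets.spot_in("tray",t)][:2])
E
```

```text
[[311.10374171 240.72463718]] (array([ 0.012, -0.012,  0.938]), array([0., 0., 0.]))
[(array([312., 234.]), [288, 205, 49, 58, 2261]), (array([255., 334.]), [250, 323, 11, 24, 148]), (array([248., 364.]), [244, 352, 12, 24, 179]), (array([455., 462.]), [451, 450, 10, 25, 164])]
[([420.5, 214.1, 502.3, 314.2], 0.87)]
```

View pics/w6.png

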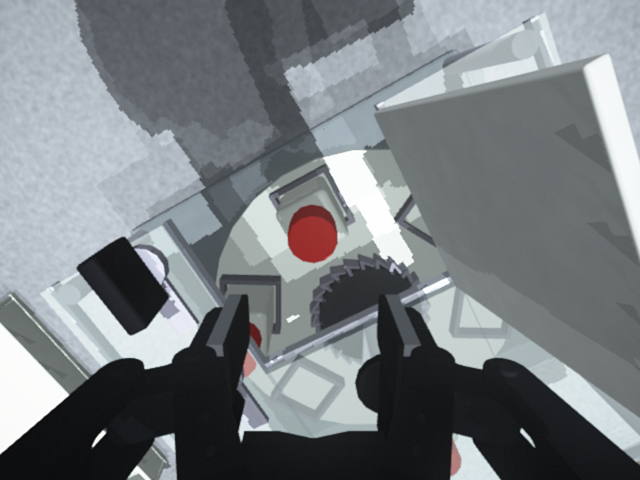

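The cap is at (312,236) against a predicted (311,241), the opening is clear and the flap stands open. Picking bottle 1.

Call:
drive_tool --series "0.01 -0.01 0.35 0 0 0 0.6; 0.01 -0.01 0.7 0 0 0 0.6; 0.01 -0.01 0.94 0 0 0 0.6; 0.01 -0.01 0.94 0 0 0 0.6; 0.01 -0.01 0.94 0 0 0 0.6; 0.01 -0.01 0.94 0 0 0 0.3; 0.01 -0.01 0.94 0 0 0 0.3; 0.01 -0.01 0.94 0 0 0 0.3; 0.01 -0.01 0.94 0 0 0 0.3; 0.01 -0.01 0.94 0 0 0 0.3; 0.01 -0.01 0.94 0 0 0 0.3" --newtons 22

```text
time_s: 31.85
eef_pos: [500.4, 39.1, 99.4]
ee_rot: [0.006, 0.286, 0.958, 0.001]
force: [1.0, 0.4, 6.3]
grip_width: 0.367
```

Call:
drive_tool --series "0 0 -0.1 0 0 0 0.2; 0 0 -0.3 0 0 0 0.2; 0 0 -0.5 0 0 0 0.2; 0 0 -0.7 0 0 0 0.2; 0 0 -0.9 0 0 0 0.2; 0 0 -1 0 0 0 0.2; 0 0 -1 0 0 0 0.2; 0 0 -1 0 0 0 0.2"

```text
time_s: 32.65
eef_pos: [498.6, 39.3, 218.7]
ee_rot: [0.005, 0.286, 0.958, 0.001]
force: [-0.9, 1.6, -1.2]
grip_width: 0.365
```

```bash
cat >> h.py <<'E'
def traypose(t,q0=(537.7,-365.2,-.045)):
    """fit the tray's inner floor (bright) outline in the top picture -> x,y,yaw"""
    d=nets.spot_in("tray",t); 
    return [(np.round(x["rect"],1).tolist(),round(x["confidence"],2)) for x in d][:2]
E
python3 - <<'E'
from h import *
print(telemetry.sense()["grip_width"],tcp()[0])
T=[537.7,-365.2,-.045]
for l in ((70,40),(-70,40),(0,-45)): print(place(T,[(*l,0)]))
p,_=tcp(); g=place(T,[(70,40,0)])[0]
plan([((p[0],p[1],262),None,"up"),((g[0],g[1],262),None,"to tray"),((g[0],g[1],72),None,"down")])
E
```

```text
0.3645296000083565 [498.62330523  39.25388106 218.72952988]
[[ 609.42852952 -328.38943015    0.        ]]
[[ 469.5702556  -322.09155618    0.        ]]
[[ 535.67568337 -410.15444519    0.        ]]
up T [-0.003  0.002 -0.361] wz -0.0 rows 1
to tray T [-0.817 -0.686  0.   ] wz -0.0 rows 3
to tray T [-0.817 -0.686  0.   ] wz -0.0 rows 3
to tray T [-0.817 -0.686  0.   ] wz -0.0 rows 3
down T [0.    0.    0.792] wz -0.0 rows 3
down T [0.    0.    0.792] wz -0.0 rows 3
```

Call:
drive_tool --series "0 0 -0.2 0 0 0 0.2; 0 0 -0.37 0 0 0 0.2; 0 0 -0.37 0 0 0 0.2; 0 0 -0.37 0 0 0 0.2"

```text
time_s: 33.05
eef_pos: [497.8, 39.3, 261.7]
ee_rot: [0.004, 0.286, 0.958, 0.001]
force: [0.1, -0.3, -0.5]
grip_width: 0.364
```

Call:
drive_tool --series "-0.27 -0.23 0 0 0 0 0.2; -0.54 -0.46 0 0 0 0 0.2; -0.82 -0.69 0 0 0 0 0.2; -0.82 -0.69 0 0 0 0 0.2; -0.82 -0.69 0 0 0 0 0.2"

```text
time_s: 33.55
eef_pos: [534.3, -84.2, 260.1]
ee_rot: [0.002, 0.287, 0.958, 0.001]
force: [1.0, 0.6, -1.8]
grip_width: 0.363
```

Call:
drive_tool --series "-0.27 -0.23 0 0 0 0 0.2; -0.54 -0.46 0 0 0 0 0.2; -0.82 -0.69 0 0 0 0 0.2; -0.82 -0.69 0 0 0 0 0.2; -0.82 -0.69 0 0 0 0 0.2"

```text
time_s: 34.05
eef_pos: [570.9, -206.6, 259.0]
ee_rot: [0.001, 0.286, 0.958, 0.002]
force: [0.8, -0.5, -0.3]
grip_width: 0.365
```

```bash
python3 - <<'E'
from h import *
t=eyes.capture("top"); print(telemetry.sense()["grip_width"],tcp()[0],traypose(t))
T=[537.7,-365.2,-.045]
g=place(T,[(70,40,0)])[0]; p,_=tcp()
plan([((g[0],g[1],p[2]),None,"to tray"),((g[0],g[1],73),None,"down")])
E
```

```text
0.3673224395008424 [ 570.90684256 -205.87342737  259.55200204] [([423.0, 230.3, 503.6, 328.1], 0.64), ([341.7, 239.2, 351.5, 266.5], 0.62)]
to tray T [-0.828 -0.68  -0.   ] wz -0.0 rows 3
down T [0.    0.    0.779] wz -0.0 rows 3
down T [0.    0.    0.779] wz -0.0 rows 3
```

The tray's box has shifted by about 15 px, so it was knocked. I'll look at it and refit.

```bash
python3 - <<'E'
from h import *
t=eyes.capture("top"); print(traypose(t)); cv2.imwrite('pics/t7.png',cv2.resize(t["frame"][210:340,380:530,::-1],None,fx=4,fy=4,interpolation=cv2.INTER_CUBIC))
E
```

```text
[([422.8, 232.6, 505.0, 326.4], 0.69)]
```

View pics/t7.png

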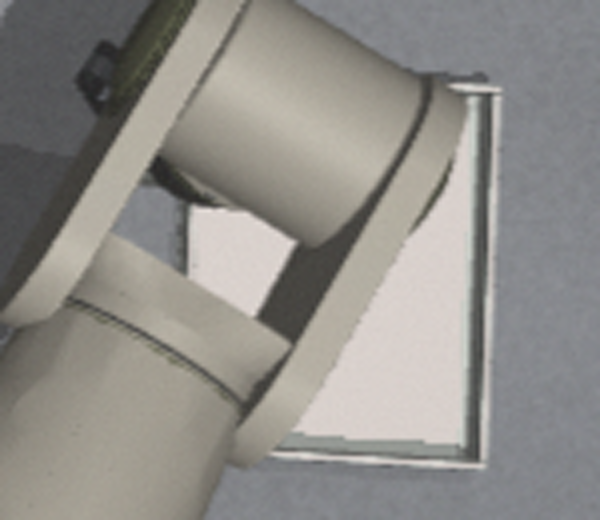

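Yes: the right-hand corners are now at px (505,232.5) and (501.2,326.5), about 13 px nearer the robot. I'll refit on those corners.

```bash
python3 - <<'E'
from h import *
t=eyes.capture("top")
L=np.array([(125,-100,35),(-125,-100,35)]); q,e=fit([(t,L,np.array([(505,232.5),(501.2,326.5)]))],[505,-368,-.04]); print(q,e.round(2).tolist())
g=place(q,[(60,40,0)])[0]; p,_=tcp(); print(g)
plan([((g[0],g[1],p[2]),None,"to tray"),((g[0],g[1],74),None,"down")])
E
```

```text
[ 5.04012410e+02 -3.67300279e+02 -4.87938886e-02] [[0.05, -1.15], [-0.05, 1.09]]
[ 565.89198027 -330.27435818    0.        ]
to tray T [-0.531 -0.889 -0.001] wz -0.0 rows 3
down T [0.    0.    0.777] wz -0.0 rows 3
down T [0.    0.    0.777] wz -0.0 rows 3
```

Call:
drive_tool --series "-0.18 -0.3 0 0 0 0 0.2; -0.35 -0.6 0 0 0 0 0.2; -0.53 -0.89 0 0 0 0 0.2; -0.53 -0.89 0 0 0 0 0.2; -0.53 -0.89 0 0 0 0 0.2; -0.53 -0.89 0 0 0 0 0.2"

```text
time_s: 34.9
eef_pos: [566.1, -328.9, 260.7]
ee_rot: [0.003, 0.285, 0.958, 0.001]
force: [-0.1, 0.2, -1.3]
grip_width: 0.363
```

Call:
drive_tool --series "0 0 0.3 0 0 0 0.2; 0 0 0.6 0 0 0 0.2; 0 0 0.9 0 0 0 0.2; 0 0 0.9 0 0 0 0.2; 0 0 0.9 0 0 0 0.2"

```text
time_s: 35.4
eef_pos: [567.4, -328.1, 154.2]
ee_rot: [0.003, 0.285, 0.959, 0.001]
force: [0.0, 0.1, -0.3]
grip_width: 0.364
```

Call:
drive_tool --series "0 0 0.2 0 0 0 0.2; 0 0 0.4 0 0 0 0.2; 0 0 0.55 0 0 0 0.2; 0 0 0.62 0 0 0 0.2; 0 0 0.62 0 0 0 0.2; 0 0 0.62 0 0 0 0.2"

```text
time_s: 36.0
eef_pos: [568.7, -328.5, 81.9]
ee_rot: [0.005, 0.284, 0.959, 0.001]
force: [-0.1, -0.6, -1.0]
grip_width: 0.364
```

Call:
drive_tool --series "0 0 0.04 0 0 0 0.2; 0 0 0.09 0 0 0 0.2; 0 0 0.09 0 0 0 0.2; 0 0 0.09 0 0 0 0.2; 0 0 0.09 0 0 0 0.6; 0 0 0.09 0 0 0 0.6; 0 0 0.09 0 0 0 0.6; 0 0 0 0 0 0 0.6; 0 0 -0.4 0 0 0 0.6; 0 0 -0.8 0 0 0 0.6; 0 0 -0.8 0 0 0 0.6; 0 0 -0.8 0 0 0 0.6"

```text
time_s: 37.2
eef_pos: [568.0, -328.6, 179.5]
ee_rot: [0.006, 0.284, 0.959, -0.0]
force: [-0.3, 0.2, 0.1]
grip_width: 0.604
```

```bash
python3 - <<'E'
from h import *
s=telemetry.sense(); m=tcp()[1].as_matrix()[:,1]; print(s["joints"].round(2),np.arctan2(m[1],m[0]))
p,_=tcp(); h=(602.8,30.5); 
plan([((p[0],p[1],225),None,"up"),((h[0],h[1],225),(.99,),"to handle"),((h[0],h[1],160),None,"down")])
E
```

```text
[-0.7   0.64  1.14  0.    1.36 -1.7 ] 0.9941057489895205
up T [-0.004  0.001 -0.379] wz -0.0 rows 2
to handle T [0.463 0.889 0.   ] wz 0.003 rows 3
to handle T [0.464 0.888 0.   ] wz 0.003 rows 3
to handle T [0.465 0.887 0.   ] wz 0.003 rows 3
down T [0.    0.    0.542] wz -0.0 rows 2
```

Call:
drive_tool --series "0 0 -0.2 0 0 0 0.5; 0 0 -0.4 0 0 0 0.5; 0 0 -0.4 0 0 0 0.5; 0 0 -0.4 0 0 0 0.5"

```text
time_s: 37.6
eef_pos: [567.2, -328.2, 226.2]
ee_rot: [0.005, 0.284, 0.959, 0.0]
force: [1.1, -1.5, -0.1]
grip_width: 0.504
```

Call:
drive_tool --series "0.46 0.89 0 0 0 0 0.5; 0.46 0.89 0 0 0 0 0.5; 0.46 0.89 0 0 0 0 0.5; 0.46 0.89 0 0 0 0 0.5"

```text
time_s: 38.0
eef_pos: [579.0, -205.6, 224.6]
ee_rot: [0.003, 0.283, 0.959, 0.001]
force: [-0.8, 0.4, 0.3]
grip_width: 0.497
```

Call:
drive_tool --series "0.46 0.89 0 0 0 0 0.5; 0.46 0.89 0 0 0 0 0.5; 0.46 0.89 0 0 0 0 0.5; 0.46 0.89 0 0 0 0 0.5"

```text
time_s: 38.4
eef_pos: [590.4, -83.9, 223.4]
ee_rot: [0.002, 0.281, 0.96, 0.001]
force: [-0.1, -1.2, 0.5]
grip_width: 0.501
```

Call:
drive_tool --series "0.46 0.89 0 0 0 0 0.5; 0.46 0.89 0 0 0 0 0.5; 0.46 0.89 0 0 0 0 0.5; 0.46 0.89 0 0 0 0 0.5; 0.46 0.89 0 0 0 0 0.5"

```text
time_s: 38.9
eef_pos: [601.7, 34.1, 222.7]
ee_rot: [0.002, 0.282, 0.959, 0.001]
force: [0.7, -0.0, 0.1]
grip_width: 0.5
```

```bash
python3 - <<'E'
from h import *
print(tcp()[0],rel((602.8,30.5,160),.99))
E
```

```text
[601.72879751  34.14912093 222.68466372] (array([-0.022, -0.022,  0.522]), array([0.005, 0.006, 0.019]))
```

Call:
drive_tool --series "-0.02 -0.02 0.2 0 0 0.02 0.5; -0.02 -0.02 0.52 0 0 0.02 0.5; -0.02 -0.02 0.52 0 0 0.02 0.5; -0.02 -0.02 0.52 0 0 0.02 0.5; -0.02 -0.02 0.52 0 0 0.02 0; -0.02 -0.02 0.52 0 0 0.02 0; -0.02 -0.02 0.52 0 0 0.02 0; -0.02 -0.02 0.52 0 0 0.02 0; -0.02 -0.02 0.52 0 0 0.02 0; -0.02 -0.02 0.52 0 0 0.02 0" --newtons 60

```text
time_s: 39.9
eef_pos: [603.7, 30.7, 162.3]
ee_rot: [0.004, 0.286, 0.958, 0.001]
force: [1.4, -0.4, 7.2]
grip_width: 0.174
```

Call:
drive_tool --series "0 0 0 0 0 0.2 0; 0 0 0 0 0 0.4 0; 0 0 0 0 0 0.6 0; 0 0 0 0 0 0.7 0; 0 0 0 0 0 0.7 0"

```text
time_s: 40.4
eef_pos: [603.7, 30.8, 162.4]
ee_rot: [0.004, 0.449, 0.894, 0.002]
force: [3.4, -0.0, -3.5]
grip_width: 0.175
```

Call:
drive_tool --series "0 0 0 0 0 0.2 0; 0 0 0 0 0 0.4 0; 0 0 0 0 0 0.6 0; 0 0 0 0 0 0.7 0; 0 0 0 0 0 0.7 0"

```text
time_s: 40.9
eef_pos: [603.8, 30.8, 162.5]
ee_rot: [0.003, 0.597, 0.802, 0.002]
force: [2.7, 0.9, -4.1]
grip_width: 0.174
```

Call:
drive_tool --series "0 0 0 0 0 0.15 0; 0 0 0 0 0 0.3 0; 0 0 0 0 0 0.45 0; 0 0 0 0 0 0.6 0; 0 0 0 0 0 0.65 0; 0 0 0 0 0 0.65 0; 0 0 0 0 0 0.65 0; 0 0 0 0 0 0.65 0"

```text
time_s: 41.7
eef_pos: [603.9, 30.8, 162.5]
ee_rot: [0.003, 0.719, 0.695, 0.003]
force: [3.7, 1.1, -4.2]
grip_width: 0.176
```

```bash
python3 - <<'E'
from h import *
s=telemetry.sense(); print(s["joints"].round(2),s["force"],s["wrist_torque"])
m=tcp()[1].as_matrix()[:,1]; print("jaw",np.arctan2(m[1],m[0]))
t=eyes.capture("top")
for c,a in reds(t): print(c,a,[round(v,3) for v in (*capang(4,c,t),)])
print(traypose(t))
E
```

```text
[-0.14  0.54  1.35  0.    1.25 -0.11] [ 3.68055281  1.1429937  -4.24025255] [-0.08225627 -0.31428325  0.1664697 ]
jaw -0.03270678828612366
[351.3, 214.3] 57 [np.float64(107.441), np.float64(2.055)]
[454.9, 251.0] 133 [np.float64(350.886), np.float64(2.639)]
[([420.8, 228.2, 504.2, 328.4], 0.8), ([247.3, 247.7, 267.6, 294.5], 0.46)]
```

Call:
drive_tool --series "0 0 0 0 0 0.06 0; 0 0 0 0 0 0.06 0; 0 0 0 0 0 0.06 0; 0 0 0 0 0 0.06 0"

```text
time_s: 42.2
eef_pos: [603.9, 30.8, 162.4]
ee_rot: [0.003, 0.729, 0.684, 0.003]
force: [3.3, 0.7, -4.7]
grip_width: 0.176
```

Call:
drive_tool --series "0 0 0 0 0 0 0.6; 0 0 0 0 0 0 0.6; 0 0 0 0 0 0 0.6; 0 0 -0.2 0 0 0 0.6; 0 0 -0.4 0 0 0 0.6; 0 0 -0.4 0 0 0 0.6; 0 0 -0.4 0 0 0 0.6"

```text
time_s: 42.9
eef_pos: [603.4, 30.8, 210.6]
ee_rot: [0.003, 0.729, 0.684, 0.003]
force: [-0.4, 0.3, 0.2]
grip_width: 0.604
```

```bash
python3 - <<'E'
from h import *
b=st(-104,0); p,_=tcp(); m=tcp()[1].as_matrix()[:,1]; print("jaw",np.arctan2(m[1],m[0]))
plan([((b[0],b[1],p[2]),None,"to b"),((b[0],b[1],98),None,"down")])
E
```

```text
jaw -0.06329215493188683
to b T [ 0.014 -0.872 -0.008] wz -0.0 rows 3
down T [0.    0.    0.938] wz -0.0 rows 3
```

Call:
drive_tool --series "0.01 -0.4 0 0 0 0 0.6; 0.01 -0.87 0 0 0 0 0.6; 0.01 -0.87 0 0 0 0 0.6; 0.01 -0.87 0 0 0 0 0.6; 0.01 -0.87 0 0 0 0 0.6; 0.01 -0.87 0 0 0 0 0.6" --newtons 22

```text
time_s: 43.5
eef_pos: [500.4, 38.4, 209.4]
ee_rot: [0.003, 0.729, 0.684, 0.003]
force: [0.4, -0.2, -0.3]
grip_width: 0.604
```

```bash
cat >> h.py <<'E'
def wcap():
    p=eyes.capture("wrist"); f=p["frame"].astype(int); m=((f[...,0]-f[...,1]>40)&(f[...,0]-f[...,2]>40)).astype(np.uint8)
    n,_,s,c=cv2.connectedComponentsWithStats(m)
    print("pred",w2p(p,[st(-104,0,122),st(-104,0,107)]).round(),"red",[(c[i].round(),s[i].tolist()) for i in range(1,n) if s[i,4]>300])
E
python3 - <<'E'
from h import *
wcap(); b=st(-104,0); print(rel((b[0],b[1],98)))
E
```

```text
pred [[311. 241.]
 [311. 234.]] red [(array([311., 234.]), [287, 205, 50, 57, 2237]), (array([537., 363.]), [514, 353, 41, 27, 701])]
(array([ 0.006, -0.018,  0.928]), array([0., 0., 0.]))
```

Centred. Picking bottle 2.

Call:
drive_tool --series "0.01 -0.01 0.35 0 0 0 0.6; 0.01 -0.01 0.7 0 0 0 0.6; 0.01 -0.01 0.93 0 0 0 0.6; 0.01 -0.01 0.93 0 0 0 0.6; 0.01 -0.01 0.93 0 0 0 0.6; 0.01 -0.01 0.93 0 0 0 0.3; 0.01 -0.01 0.93 0 0 0 0.3; 0.01 -0.01 0.93 0 0 0 0.3; 0.01 -0.01 0.93 0 0 0 0.3; 0.01 -0.01 0.93 0 0 0 0.3; 0.01 -0.01 0.93 0 0 0 0.3" --newtons 22

```text
time_s: 44.65
eef_pos: [501.1, 39.5, 99.4]
ee_rot: [0.005, 0.729, 0.684, 0.004]
force: [-1.0, 0.0, 6.5]
grip_width: 0.368
```

Call:
drive_tool --series "0 0 -0.1 0 0 0 0.2; 0 0 -0.3 0 0 0 0.2; 0 0 -0.5 0 0 0 0.2; 0 0 -0.7 0 0 0 0.2; 0 0 -0.9 0 0 0 0.2; 0 0 -1 0 0 0 0.2; 0 0 -1 0 0 0 0.2; 0 0 -1 0 0 0 0.2"

```text
time_s: 45.45
eef_pos: [499.3, 39.7, 218.8]
ee_rot: [0.004, 0.729, 0.684, 0.004]
force: [-0.1, -1.0, -1.0]
grip_width: 0.364
```

Call:
drive_tool --series "0 0 -0.2 0 0 0 0.2; 0 0 -0.37 0 0 0 0.2; 0 0 -0.37 0 0 0 0.2; 0 0 -0.37 0 0 0 0.2"

```text
time_s: 45.85
eef_pos: [498.4, 39.8, 261.7]
ee_rot: [0.003, 0.729, 0.684, 0.003]
force: [-0.8, 0.7, -0.9]
grip_width: 0.364
```

```bash
python3 - <<'E'
from h import *
t=eyes.capture("top"); print(telemetry.sense()["grip_width"],tcp()[0],traypose(t),reds(t))
T=[504,-367.3,-.047]
g=place(T,[(-60,40,0)])[0]; p,_=tcp(); 
plan([((g[0],g[1],p[2]),None,"to tray"),((g[0],g[1],73),None,"down")])
E
```

```text
0.3672555687306015 [498.28263807  39.78972818 261.43644367] [([421.0, 226.3, 503.8, 330.4], 0.79)] [([350.4, 215.7], 85), ([454.9, 250.9], 132)]
to tray T [-0.764 -0.061 -0.   ] wz -0.0 rows 3
to tray T [-0.764 -0.061  0.   ] wz -0.0 rows 3
to tray T [-0.764 -0.061  0.   ] wz -0.0 rows 3
to tray T [-0.764 -0.061  0.   ] wz -0.0 rows 3
down T [0.    0.    0.785] wz -0.0 rows 3
down T [0.    0.    0.785] wz -0.0 rows 3
```

Call:
drive_tool --series "-0.26 -0.02 0 0 0 0 0.2; -0.52 -0.04 0 0 0 0 0.2; -0.76 -0.06 0 0 0 0 0.2; -0.76 -0.06 0 0 0 0 0.2; -0.76 -0.06 0 0 0 0 0.2"

```text
time_s: 46.45
eef_pos: [485.0, -50.9, 260.5]
ee_rot: [0.002, 0.73, 0.684, 0.003]
force: [-0.9, -0.1, -0.6]
grip_width: 0.362
```

Call:
drive_tool --series "-0.26 -0.02 0 0 0 0 0.2; -0.52 -0.04 0 0 0 0 0.2; -0.76 -0.06 0 0 0 0 0.2; -0.76 -0.06 0 0 0 0 0.2; -0.76 -0.06 0 0 0 0 0.2"

```text
time_s: 46.95
eef_pos: [472.0, -140.6, 259.9]
ee_rot: [0.002, 0.73, 0.684, 0.003]
force: [-1.0, 0.9, -0.7]
grip_width: 0.365
```

Call:
drive_tool --series "-0.26 -0.02 0 0 0 0 0.2; -0.52 -0.04 0 0 0 0 0.2; -0.76 -0.06 0 0 0 0 0.2; -0.76 -0.06 0 0 0 0 0.2; -0.76 -0.06 0 0 0 0 0.2"

```text
time_s: 47.45
eef_pos: [459.3, -229.9, 259.5]
ee_rot: [0.001, 0.729, 0.684, 0.003]
force: [-0.0, -0.1, -0.9]
grip_width: 0.359
```

```bash
python3 - <<'E'
from h import *
t=eyes.capture("top"); print(telemetry.sense()["grip_width"],tcp()[0],traypose(t),reds(t))
T=[504,-367.3,-.047]
g=place(T,[(-60,40,0)])[0]; print(g,rel((g[0],g[1],73)))
E
```

```text
0.3671609764528854 [ 459.3648123  -229.64451302  259.61527497] [([421.6, 227.9, 506.1, 301.0], 0.87)] [([350.2, 216.1], 105), ([455.0, 250.8], 127)]
[ 445.94556572 -324.52520998    0.        ] (array([-0.799, -0.071,  1.554]), array([0., 0., 0.]))
```

Call:
drive_tool --series "-0.26 -0.02 0 0 0 0 0.2; -0.52 -0.04 0 0 0 0 0.2; -0.8 -0.07 0 0 0 0 0.2; -0.8 -0.07 0.2 0 0 0 0.2; -0.8 -0.07 0.5 0 0 0 0.2; -0.8 -0.07 0.85 0 0 0 0.2; -0.8 -0.07 0.85 0 0 0 0.2; -0.8 -0.07 0.85 0 0 0 0.2"

```text
time_s: 48.35
eef_pos: [446.3, -324.2, 158.7]
ee_rot: [0.002, 0.729, 0.685, 0.003]
force: [0.7, -0.3, -0.2]
grip_width: 0.363
```

Call:
drive_tool --series "0 0 0.2 0 0 0 0.2; 0 0 0.4 0 0 0 0.2; 0 0 0.6 0 0 0 0.2; 0 0 0.66 0 0 0 0.2; 0 0 0.66 0 0 0 0.2; 0 0 0.66 0 0 0 0.2"

```text
time_s: 48.95
eef_pos: [447.7, -324.8, 81.6]
ee_rot: [0.003, 0.728, 0.685, 0.003]
force: [0.3, -1.3, 0.2]
grip_width: 0.364
```

Call:
drive_tool --series "0 0 0.04 0 0 0 0.2; 0 0 0.09 0 0 0 0.2; 0 0 0.09 0 0 0 0.2; 0 0 0.09 0 0 0 0.2; 0 0 0.09 0 0 0 0.6; 0 0 0.09 0 0 0 0.6; 0 0 0.09 0 0 0 0.6; 0 0 0 0 0 0 0.6; 0 0 -0.4 0 0 0 0.6; 0 0 -0.8 0 0 0 0.6; 0 0 -0.8 0 0 0 0.6; 0 0 -0.8 0 0 0 0.6"

```text
time_s: 50.15
eef_pos: [447.1, -324.9, 179.0]
ee_rot: [0.005, 0.728, 0.685, 0.003]
force: [0.2, -0.1, -1.3]
grip_width: 0.598
```

Call:
drive_tool --series "0 0 -0.2 0 0 0 0.5; 0 0 -0.4 0 0 0 0.5; 0 0 -0.4 0 0 0 0.5; 0 0 -0.4 0 0 0 0.5"

```text
time_s: 50.55
eef_pos: [446.3, -324.4, 225.9]
ee_rot: [0.004, 0.728, 0.685, 0.003]
force: [-0.3, 0.9, 0.1]
grip_width: 0.498
```

```bash
python3 - <<'E'
from h import *
t=eyes.capture("top"); print(telemetry.sense()["joints"].round(2),tcp()[0],traypose(t),reds(t))
p,_=tcp(); plan([((602.8,30.5,p[2]),None,"to handle"),((602.8,30.5,160),None,"down")])
E
```

```text
[-0.84  0.37  1.43  0.01  1.33 -0.78] [ 446.1550594  -324.29071834  225.41711641] [([419.5, 227.5, 505.8, 322.7], 0.9)] [([350.2, 216.3], 107), ([454.7, 250.8], 127), ([453.7, 300.0], 133)]
to handle T [0.758 0.281 0.002] wz -0.0 rows 3
to handle T [0.758 0.281 0.   ] wz -0.0 rows 3
to handle T [0.758 0.281 0.   ] wz -0.0 rows 3
to handle T [0.758 0.281 0.   ] wz -0.0 rows 3
down T [0.    0.    0.545] wz -0.0 rows 2
```

Call:
drive_tool --series "0.76 0.28 0 0 0 0 0.5; 0.76 0.28 0 0 0 0 0.5; 0.76 0.28 0 0 0 0 0.5; 0.76 0.28 0 0 0 0 0.5"

```text
time_s: 51.05
eef_pos: [485.2, -234.6, 224.7]
ee_rot: [0.002, 0.728, 0.686, 0.003]
force: [-0.2, -0.4, 0.3]
grip_width: 0.499
```

Call:
drive_tool --series "0.76 0.28 0 0 0 0 0.5; 0.76 0.28 0 0 0 0 0.5; 0.76 0.28 0 0 0 0 0.5; 0.76 0.28 0 0 0 0 0.5"

```text
time_s: 51.45
eef_pos: [524.0, -146.1, 224.3]
ee_rot: [0.002, 0.728, 0.686, 0.002]
force: [-0.6, -0.8, 0.4]
grip_width: 0.505
```

Call:
drive_tool --series "0.76 0.28 0 0 0 0 0.5; 0.76 0.28 0 0 0 0 0.5; 0.76 0.28 0 0 0 0 0.5; 0.76 0.28 0 0 0 0 0.5"

```text
time_s: 51.85
eef_pos: [562.8, -58.3, 224.1]
ee_rot: [0.002, 0.728, 0.686, 0.002]
force: [0.3, -0.2, -0.3]
grip_width: 0.501
```

Call:
drive_tool --series "0.74 0.28 0 0 0 0 0.5; 0.74 0.28 0 0 0 0 0.5; 0.74 0.28 0 0 0 0 0.5; 0.74 0.28 0 0 0 0 0.5; 0.74 0.28 0 0 0 0 0.5"

```text
time_s: 52.35
eef_pos: [601.3, 26.1, 224.1]
ee_rot: [0.002, 0.729, 0.685, 0.001]
force: [-0.2, 0.4, -0.1]
grip_width: 0.499
```

```bash
python3 - <<'E'
from h import *
print(tcp()[0],rel((603,30.5,160),-.063))
E
```

```text
[601.34462473  26.05963644 224.12398374] (array([0.038, 0.009, 0.534]), array([0.009, 0.001, 0.001]))
```

Call:
drive_tool --series "0.04 0.01 0.2 0 0 0 0.5; 0.04 0.01 0.53 0 0 0 0.5; 0.04 0.01 0.53 0 0 0 0.5; 0.04 0.01 0.53 0 0 0 0.5; 0.04 0.01 0.53 0 0 0 0; 0.04 0.01 0.53 0 0 0 0; 0.04 0.01 0.53 0 0 0 0; 0.04 0.01 0.53 0 0 0 0; 0.04 0.01 0.53 0 0 0 0; 0.04 0.01 0.53 0 0 0 0" --newtons 60

```text
time_s: 53.35
eef_pos: [604.0, 30.3, 162.7]
ee_rot: [0.004, 0.729, 0.685, 0.002]
force: [0.4, -2.0, 7.2]
grip_width: 0.178
```

Call:
drive_tool --series "0 0 0 0 0 0.2 0; 0 0 0 0 0 0.4 0; 0 0 0 0 0 0.6 0; 0 0 0 0 0 0.8 0; 0 0 0 0 0 0.85 0; 0 0 0 0 0 0.85 0"

```text
time_s: 53.95
eef_pos: [603.8, 30.3, 162.8]
ee_rot: [0.003, 0.856, 0.516, 0.003]
force: [0.3, -1.0, -3.0]
grip_width: 0.175
```

Call:
drive_tool --series "0 0 0 0 0 0.2 0; 0 0 0 0 0 0.4 0; 0 0 0 0 0 0.6 0; 0 0 0 0 0 0.8 0; 0 0 0 0 0 0.85 0; 0 0 0 0 0 0.85 0"

```text
time_s: 54.55
eef_pos: [603.7, 30.3, 162.8]
ee_rot: [0.002, 0.946, 0.325, 0.003]
force: [-0.3, 0.8, -2.7]
grip_width: 0.172
```

Call:
drive_tool --series "0 0 0 0 0 0.2 0; 0 0 0 0 0 0.4 0; 0 0 0 0 0 0.6 0; 0 0 0 0 0 0.8 0; 0 0 0 0 0 0.85 0; 0 0 0 0 0 0.85 0"

```text
time_s: 55.15
eef_pos: [603.7, 30.4, 162.8]
ee_rot: [0.001, 0.993, 0.12, 0.004]
force: [0.1, 0.8, -3.5]
grip_width: 0.177
```

Call:
drive_tool --series "0 0 0 0 0 0.2 0; 0 0 0 0 0 0.4 0; 0 0 0 0 0 0.6 0; 0 0 0 0 0 0.8 0; 0 0 0 0 0 0.85 0; 0 0 0 0 0 0.85 0; 0 0 0 0 0 0.85 0"

```text
time_s: 55.85
eef_pos: [603.6, 30.5, 162.8]
ee_rot: [0.0, 0.996, -0.091, 0.004]
force: [0.7, 1.9, -3.7]
grip_width: 0.175
```

```bash
python3 - <<'E'
from h import *
s=telemetry.sense(); print(s["joints"].round(2),s["force"],s["wrist_torque"])
m=tcp()[1].as_matrix()[:,1]; print("jaw",np.arctan2(m[1],m[0]))
t=eyes.capture("top")
for c,a in reds(t): print(c,a,[round(v,3) for v in (*capang(4,c,t),)])
E
```

```text
[-0.14  0.54  1.35 -0.    1.25  1.61] [ 0.66886304  1.90038922 -3.6514566 ] [0.11462549 0.45134929 0.16764274]
jaw -1.752420135508475
[454.9, 251.0] 133 [np.float64(350.886), np.float64(2.639)]
[453.7, 300.0] 134 [np.float64(379.093), np.float64(2.957)]
```

Call:
drive_tool --series "0 0 0 0 0 0.2 0; 0 0 0 0 0 0.4 0; 0 0 0 0 0 0.6 0; 0 0 0 0 0 0.75 0; 0 0 0 0 0 0.81 0; 0 0 0 0 0 0.81 0; 0 0 0 0 0 0.81 0; 0 0 0 0 0 0.81 0"

```text
time_s: 56.7
eef_pos: [603.6, 30.6, 162.8]
ee_rot: [-0.0, 0.957, -0.289, 0.004]
force: [-0.1, 2.5, -2.9]
grip_width: 0.173
```

Call:
drive_tool --series "0 0 0 0 0 0 0.6; 0 0 0 0 0 0 0.6; 0 0 0 0 0 0 0.6; 0 0 -0.2 0 0 0 0.6; 0 0 -0.4 0 0 0 0.6; 0 0 -0.4 0 0 0 0.6; 0 0 -0.4 0 0 0 0.6"

```text
time_s: 57.4
eef_pos: [603.3, 30.6, 210.9]
ee_rot: [-0.0, 0.957, -0.289, 0.004]
force: [0.5, -0.9, -0.1]
grip_width: 0.597
```

```bash
python3 - <<'E'
from h import *
b=st(-104,0); p,_=tcp(); m=tcp()[1].as_matrix()[:,1]; print("jaw",np.arctan2(m[1],m[0]))
plan([((b[0],b[1],p[2]),None,"to b"),((b[0],b[1],98),None,"down")])
E
```

```text
jaw -2.156701943605509
to b T [-0.763  0.421 -0.007] wz -0.0 rows 3
down T [0.    0.    0.941] wz -0.0 rows 3
```

Call:
drive_tool --series "-0.4 0.2 0 0 0 0 0.6; -0.76 0.42 0 0 0 0 0.6; -0.76 0.42 0 0 0 0 0.6; -0.76 0.42 0 0 0 0 0.6; -0.76 0.42 0 0 0 0 0.6; -0.76 0.42 0 0 0 0 0.6" --newtons 22

```text
time_s: 58.0
eef_pos: [500.5, 38.7, 209.9]
ee_rot: [-0.0, 0.957, -0.289, 0.004]
force: [1.1, 0.4, 0.1]
grip_width: 0.601
```

```bash
python3 - <<'E'
from h import *
wcap(); b=st(-104,0); print(rel((b[0],b[1],98)))
E
```

```text
pred [[314. 242.]
 [314. 235.]] red [(array([313., 237.]), [289, 208, 49, 58, 2255])]
(array([-0.017,  0.006,  0.932]), array([0., 0., 0.]))
```

Centred. Picking bottle 4.

Call:
drive_tool --series "-0.01 0.01 0.35 0 0 0 0.6; -0.01 0.01 0.7 0 0 0 0.6; -0.01 0.01 0.93 0 0 0 0.6; -0.01 0.01 0.93 0 0 0 0.6; -0.01 0.01 0.93 0 0 0 0.6; -0.01 0.01 0.93 0 0 0 0.3; -0.01 0.01 0.93 0 0 0 0.3; -0.01 0.01 0.93 0 0 0 0.3; -0.01 0.01 0.93 0 0 0 0.3; -0.01 0.01 0.93 0 0 0 0.3; -0.01 0.01 0.93 0 0 0 0.3" --newtons 22

```text
time_s: 59.15
eef_pos: [500.8, 38.1, 99.8]
ee_rot: [-0.001, 0.957, -0.289, 0.006]
force: [0.6, 0.3, 7.7]
grip_width: 0.365
```

Call:
drive_tool --series "0 0 -0.1 0 0 0 0.2; 0 0 -0.3 0 0 0 0.2; 0 0 -0.5 0 0 0 0.2; 0 0 -0.7 0 0 0 0.2; 0 0 -0.9 0 0 0 0.2; 0 0 -1 0 0 0 0.2; 0 0 -1 0 0 0 0.2; 0 0 -1 0 0 0 0.2"

```text
time_s: 59.95
eef_pos: [499.0, 38.5, 219.2]
ee_rot: [-0.001, 0.957, -0.289, 0.005]
force: [-0.4, 0.7, -1.4]
grip_width: 0.366
```

Call:
drive_tool --series "0 0 -0.2 0 0 0 0.2; 0 0 -0.37 0 0 0 0.2; 0 0 -0.37 0 0 0 0.2; 0 0 -0.37 0 0 0 0.2"

```text
time_s: 60.35
eef_pos: [498.1, 38.6, 262.2]
ee_rot: [-0.0, 0.957, -0.289, 0.004]
force: [-0.7, 0.2, -0.9]
grip_width: 0.366
```

```bash
python3 - <<'E'
from h import *
t=eyes.capture("top"); print(telemetry.sense()["grip_width"],tcp()[0],traypose(t),reds(t))
T=[504,-367.3,-.047]
g=place(T,[(0,-45,0)])[0]; p,_=tcp(); 
plan([((g[0],g[1],p[2]),None,"to tray"),((g[0],g[1],73),None,"down")])
E
```

```text
0.3612331460291079 [497.97381733  38.61594005 261.84721299] [([421.9, 228.7, 506.3, 328.7], 0.68)] [([454.9, 251.0], 133), ([453.7, 300.0], 134)]
to tray T [0.526 0.778 0.001] wz -0.0 rows 3
to tray T [0.526 0.778 0.   ] wz -0.0 rows 3
to tray T [0.526 0.778 0.   ] wz -0.0 rows 3
to tray T [0.526 0.778 0.   ] wz -0.0 rows 3
down T [0.    0.    0.787] wz -0.0 rows 3
down T [0.    0.    0.787] wz -0.0 rows 3
```

Call:
drive_tool --series "0.18 0.26 0 0 0 0 0.2; 0.35 0.52 0 0 0 0 0.2; 0.53 0.78 0 0 0 0 0.2; 0.53 0.78 0 0 0 0 0.2; 0.53 0.78 0 0 0 0 0.2"

```text
time_s: 60.95
eef_pos: [498.9, -74.8, 261.0]
ee_rot: [-0.001, 0.957, -0.29, 0.003]
force: [0.5, 1.1, -0.9]
grip_width: 0.368
```

Call:
drive_tool --series "0.18 0.26 0 0 0 0 0.2; 0.35 0.52 0 0 0 0 0.2; 0.53 0.78 0 0 0 0 0.2; 0.53 0.78 0 0 0 0 0.2; 0.53 0.78 0 0 0 0 0.2"

```text
time_s: 61.45
eef_pos: [499.9, -187.2, 260.4]
ee_rot: [-0.001, 0.957, -0.29, 0.002]
force: [0.2, 0.6, -0.6]
grip_width: 0.367
```

Call:
drive_tool --series "0.18 0.26 0 0 0 0 0.2; 0.35 0.52 0 0 0 0 0.2; 0.53 0.78 0 0 0 0 0.2; 0.53 0.78 0 0 0 0 0.2; 0.53 0.78 0 0 0 0 0.2"

```text
time_s: 61.95
eef_pos: [501.3, -299.1, 259.9]
ee_rot: [-0.001, 0.957, -0.289, 0.002]
force: [-0.4, 0.1, -1.2]
grip_width: 0.365
```

```bash
python3 - <<'E'
from h import *
t=eyes.capture("top"); print(telemetry.sense()["grip_width"],telemetry.sense()["joints"].round(2),tcp()[0],traypose(t),reds(t))
T=[504,-367.3,-.047]
g=place(T,[(0,-45,0)])[0]; print(g,rel((g[0],g[1],73)))
E
```

```text
0.3603193471520015 [-0.74  0.42  1.26  0.    1.45  1.42] [ 501.41311877 -298.59418317  260.18758462] [([419.8, 228.5, 505.0, 325.5], 0.63)] [([455.0, 250.6], 120)]
[ 501.88577859 -412.25030665    0.        ] (array([0.521, 0.794, 1.561]), array([0., 0., 0.]))
```

Call:
drive_tool --series "0.18 0.26 0 0 0 0 0.2; 0.35 0.52 0 0 0 0 0.2; 0.52 0.79 0 0 0 0 0.2; 0.52 0.79 0.2 0 0 0 0.2; 0.52 0.79 0.5 0 0 0 0.2; 0.52 0.79 0.85 0 0 0 0.2; 0.52 0.79 0.85 0 0 0 0.2; 0.52 0.79 0.85 0 0 0 0.2"

```text
time_s: 62.85
eef_pos: [502.4, -411.1, 159.7]
ee_rot: [-0.001, 0.958, -0.288, 0.003]
force: [0.1, -0.0, 0.8]
grip_width: 0.364
```

Call:
drive_tool --series "0 0 0.2 0 0 0 0.2; 0 0 0.4 0 0 0 0.2; 0 0 0.6 0 0 0 0.2; 0 0 0.66 0 0 0 0.2; 0 0 0.66 0 0 0 0.2; 0 0 0.66 0 0 0 0.2"

```text
time_s: 63.45
eef_pos: [503.7, -411.8, 83.0]
ee_rot: [-0.0, 0.958, -0.288, 0.004]
force: [0.5, 0.2, -0.5]
grip_width: 0.366
```

Call:
drive_tool --series "0 0 0.05 0 0 0 0.2; 0 0 0.1 0 0 0 0.2; 0 0 0.1 0 0 0 0.2; 0 0 0.1 0 0 0 0.2; 0 0 0.1 0 0 0 0.6; 0 0 0.1 0 0 0 0.6; 0 0 0.1 0 0 0 0.6; 0 0 0 0 0 0 0.6; 0 0 -0.4 0 0 0 0.6; 0 0 -0.8 0 0 0 0.6; 0 0 -0.8 0 0 0 0.6; 0 0 -0.8 0 0 0 0.6"

```text
time_s: 64.65
eef_pos: [503.1, -411.8, 180.6]
ee_rot: [0.001, 0.958, -0.288, 0.005]
force: [-0.3, 0.2, -1.7]
grip_width: 0.602
```

```bash
python3 - <<'E'
from h import *
Rr=np.hypot(123,30)+0; a0=np.arctan2(30,123)
p,_=tcp(); print(telemetry.sense()["joints"].round(2))
# knob at release: station (-99,132), TCP z 236.5
k=st(-99,132.5)
plan([((p[0],p[1],295),None,"up"),((k[0],k[1],305),(Q[2]-np.pi*0,),"to knob")])
E
```

```text
[-0.87  0.62  1.16  0.    1.35  1.29]
up T [ 0.01  -0.002 -0.953] wz -0.0 rows 3
to knob T [-0.518 -0.821 -0.017] wz -0.829 rows 3
to knob T [-0.144 -0.96  -0.017] wz -0.829 rows 3
to knob T [ 0.255 -0.937 -0.017] wz -0.829 rows 3
to knob T [ 0.61  -0.755 -0.017] wz -0.829 rows 3
to knob T [ 0.863 -0.446 -0.017] wz -0.829 rows 3
```

Call:
drive_tool --series "0 0 -0.4 0 0 0 0.6; 0 0 -0.8 0 0 0 0.6; 0 0 -0.98 0 0 0 0.6; 0 0 -0.98 0 0 0 0.6; 0 0 -0.98 0 0 0 0.6"

```text
time_s: 65.15
eef_pos: [501.7, -411.1, 296.5]
ee_rot: [-0.0, 0.958, -0.288, 0.004]
force: [-0.1, -0.3, -0.1]
grip_width: 0.603
```

Call:
drive_tool --series "-0.52 -0.82 -0.02 0 0 -0.83 0.5; -0.52 -0.82 -0.02 0 0 -0.83 0.5; -0.52 -0.82 -0.02 0 0 -0.83 0.5; -0.52 -0.82 -0.02 0 0 -0.83 0.5; -0.52 -0.82 -0.02 0 0 -0.83 0.5"

```text
time_s: 65.65
eef_pos: [503.6, -294.8, 297.1]
ee_rot: [0.0, 0.996, -0.085, 0.003]
force: [0.1, -0.6, 0.2]
grip_width: 0.502
```

Call:
drive_tool --series "-0.14 -0.96 -0.02 0 0 -0.83 0.5; -0.14 -0.96 -0.02 0 0 -0.83 0.5; -0.14 -0.96 -0.02 0 0 -0.83 0.5; -0.14 -0.96 -0.02 0 0 -0.83 0.5; -0.14 -0.96 -0.02 0 0 -0.83 0.5"

```text
time_s: 66.15
eef_pos: [506.7, -179.7, 298.7]
ee_rot: [0.0, 0.993, 0.119, 0.002]
force: [1.0, -0.2, 0.8]
grip_width: 0.502
```

Call:
drive_tool --series "0.25 -0.94 -0.02 0 0 -0.83 0.5; 0.25 -0.94 -0.02 0 0 -0.83 0.5; 0.25 -0.94 -0.02 0 0 -0.83 0.5; 0.25 -0.94 -0.02 0 0 -0.83 0.5; 0.25 -0.94 -0.02 0 0 -0.83 0.5"

```text
time_s: 66.65
eef_pos: [509.3, -64.6, 300.5]
ee_rot: [0.001, 0.948, 0.319, 0.002]
force: [0.1, 0.0, 0.2]
grip_width: 0.499
```

Call:
drive_tool --series "0.61 -0.75 -0.02 0 0 -0.83 0.5; 0.61 -0.75 -0.02 0 0 -0.83 0.5; 0.61 -0.75 -0.02 0 0 -0.83 0.5; 0.61 -0.75 -0.02 0 0 -0.83 0.5; 0.61 -0.75 -0.02 0 0 -0.83 0.5"

```text
time_s: 67.15
eef_pos: [513.6, 49.7, 302.5]
ee_rot: [0.001, 0.863, 0.505, 0.001]
force: [0.1, -0.0, 0.2]
grip_width: 0.497
```

```bash
python3 - <<'E'
from h import *
t=eyes.capture("top"); cv2.imwrite('pics/t8.png',cv2.resize(t["frame"][150:340,230:530,::-1],(800,507),interpolation=cv2.INTER_CUBIC))
for c,a in reds(t): print(c,a,p2w(t,*c,93).round(0))
k=st(-99,132.5); p,_=tcp(); print(p)
plan([((k[0],k[1],p[2]),(Q[2],),"to knob"),((k[0],k[1],236.5),None,"down")])
E
```

```text
[454.9, 251.0] 134 [ 568. -326.   93.]
[488.0, 277.6] 133 [ 503. -409.   93.]
[453.7, 300.0] 134 [ 446. -323.   93.]
[513.58518414  49.56340816 302.52692934]
to knob T [ 0.886 -0.484 -0.001] wz -0.859 rows 4
down T [0.   0.   0.55] wz -0.0 rows 2
```

View pics/t8.png

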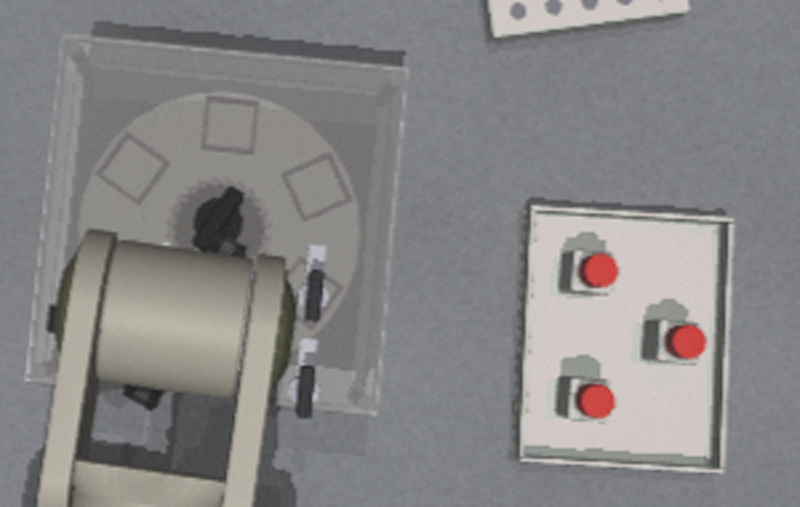

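All three bottles stand upright in the tray, with caps at crop (600,271), (686,342) and (597,401). Both tongues are clear and every pocket that shows is empty. Closing the flap next.

Call:
drive_tool --series "0.89 -0.48 0 0 0 -0.86 0.5; 0.89 -0.48 0 0 0 -0.86 0.5; 0.89 -0.48 0 0 0 -0.86 0.5; 0.89 -0.48 0 0 0 -0.86 0.5; 0.89 -0.48 0 0 0 -0.86 0.5; 0.89 -0.48 0 0 0 -0.86 0.5"

```text
time_s: 67.8
eef_pos: [516.2, 169.2, 302.4]
ee_rot: [0.002, 0.737, 0.675, 0.001]
force: [-0.8, 0.7, 0.5]
grip_width: 0.498
```

```bash
python3 - <<'E'
from h import *
p=eyes.capture("wrist"); cv2.imwrite('pics/w9.png',p["frame"][:,:,::-1])
k=st(-99,132.5); print(tcp()[0],w2p(p,[st(-100,132.5,253),st(-100,130.7,248.5)]),rel((k[0],k[1],235),Q[2]))
E
```

```text
[516.10653929 169.29781261 302.44954492] [[310.65168849 262.86532052]
 [310.69804833 262.82703233]] (array([ 0.012, -0.011,  0.562]), array([ 0.007,  0.002, -0.008]))
```

View pics/w9.png

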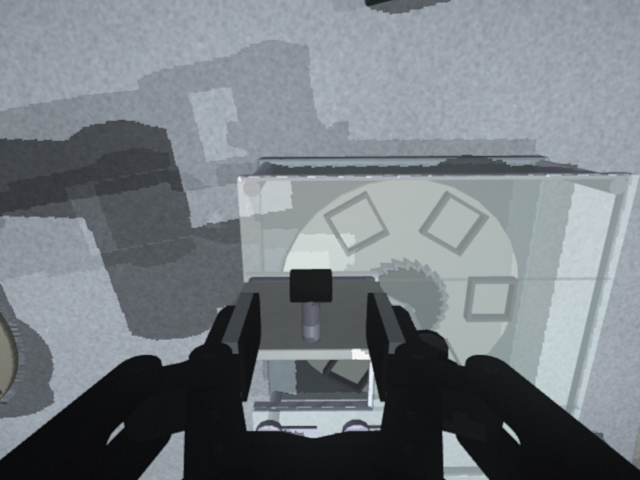

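The knob is at (311,285), 22 px below the prediction. That puts it about 11 mm nearer the hinge line, meaning the flap is at about 1.74. I'll correct for that and grip.

Call:
drive_tool --series "-0.085 -0.01 0 0 0 0 0.5; -0.085 -0.01 0.25 0 0 0 0.5; -0.085 -0.01 0.54 0 0 0 0.5; -0.085 -0.01 0.54 0 0 0 0.5; -0.085 -0.01 0.54 0 0 0 0.5; -0.085 -0.01 0.54 0 0 0 0; -0.085 -0.01 0.54 0 0 0 0; -0.085 -0.01 0.54 0 0 0 0; -0.085 -0.01 0.54 0 0 0 0; -0.085 -0.01 0.54 0 0 0 0" --newtons 50

```text
time_s: 68.85
eef_pos: [514.3, 159.4, 239.6]
ee_rot: [0.002, 0.737, 0.676, 0.002]
force: [-3.2, 0.7, 4.0]
grip_width: 0.246
```

```bash
python3 - <<'E'
from h import *
s=telemetry.sense(); p,_=tcp(); print(p,s["grip_width"],s["force"])
c,sn=np.cos(Q[2]),np.sin(Q[2]); d=p[:2]-Q[:2]; y=-sn*d[0]+c*d[1]; g=p[2]+18.7
a=np.arctan2(g-138,69-y); r=np.hypot(g-138,69-y); print("y",y,"f",a-np.arctan2(30,123),"R",r)
# close about the hinge with gripped radius blended towards the shut pose (y=-54, g=168+2)
f0=a-np.arctan2(30,123)
for f in np.arange(f0,-.06,-.1):
    aa=f+np.arctan2(30,123); print(round(f,2),round((69-126.6*np.cos(aa)-(69-126.6*np.cos(a)))/120,3),round(-(126.6*(np.sin(aa)-np.sin(a)))/120,3))
E
```

```text
[514.31709673 159.38928207 239.62626028] 0.24629420183680872 [-3.17757757  0.66169612  4.01407251]
y 121.10992610084429 f 1.7402524594626887 R 131.1253343641994
1.74 0.0 -0.0
1.64 -0.099 -0.037
1.54 -0.201 -0.064
1.44 -0.305 -0.081
1.34 -0.41 -0.087
1.24 -0.515 -0.082
1.14 -0.62 -0.068
1.04 -0.722 -0.042
0.94 -0.822 -0.007
0.84 -0.917 0.038
0.74 -1.007 0.092
0.64 -1.092 0.155
0.54 -1.17 0.227
0.44 -1.24 0.305
0.34 -1.302 0.39
0.24 -1.355 0.481
0.14 -1.399 0.577
0.04 -1.433 0.677
-0.06 -1.457 0.78
```

Call:
drive_tool --series "-0.1 0 -0.04 0 0 0 0; -0.2 0 -0.065 0 0 0 0; -0.305 0 -0.08 0 0 0 0; -0.41 0 -0.09 0 0 0 0; -0.515 0 -0.08 0 0 0 0; -0.62 0 -0.07 0 0 0 0; -0.72 0 -0.04 0 0 0 0; -0.82 0 -0.01 0 0 0 0; -0.92 0 0.04 0 0 0 0; -0.92 0 0.04 0 0 0 0; -0.92 0 0.04 0 0 0 0"

```text
time_s: 69.95
eef_pos: [505.0, 47.1, 235.9]
ee_rot: [0.004, 0.738, 0.675, 0.001]
force: [-1.8, -3.9, 7.3]
grip_width: 0.247
```

```bash
python3 - <<'E'
from h import *
s=telemetry.sense(); p,_=tcp(); print(p,s["grip_width"],s["force"])
c,sn=np.cos(Q[2]),np.sin(Q[2]); d=p[:2]-Q[:2]; y=-sn*d[0]+c*d[1]; g=p[2]+18.7
a=np.arctan2(g-138,69-y); r=np.hypot(g-138,69-y); f0=a-np.arctan2(30,123); print("x",c*d[0]+sn*d[1],"y",y,"f",f0,"R",r)
for f in np.arange(f0,-.06,-.1):
    aa=f+np.arctan2(30,123); print(round(f,2),round((-126.6*np.cos(aa)+126.6*np.cos(a))/120,3),round(-(126.6*(np.sin(aa)-np.sin(a)))/120,3))
print(rel(st(-100,-54,152)))
E
```

```text
[505.00322345  47.08981522 235.87123251] 0.2470842454968864 [-1.75884766 -3.85116601  7.33244998]
x -98.83548313369174 y 8.424888557708618 f 0.8523286075192389 R 131.37045472564577
0.85 0.0 -0.0
0.75 -0.091 0.053
0.65 -0.176 0.115
0.55 -0.255 0.186
0.45 -0.326 0.263
0.35 -0.389 0.348
0.25 -0.444 0.438
0.15 -0.489 0.534
0.05 -0.524 0.633
-0.05 -0.549 0.735
(array([-0.518, -0.012,  0.701]), array([0., 0., 0.]))
```

Call:
drive_tool --series "-0.09 0 0.05 0 0 0 0; -0.18 0 0.11 0 0 0 0; -0.255 0 0.18 0 0 0 0; -0.33 0 0.26 0 0 0 0; -0.39 0 0.34 0 0 0 0; -0.445 0 0.43 0 0 0 0; -0.49 0 0.53 0 0 0 0; -0.52 0 0.62 0 0 0 0; -0.53 0 0.68 0 0 0 0; -0.53 0 0.7 0 0 0 0; -0.53 0 0.7 0 0 0 0; -0.53 0 0.7 0 0 0 0"

```text
time_s: 71.15
eef_pos: [499.6, -20.1, 152.3]
ee_rot: [0.006, 0.738, 0.675, -0.001]
force: [-4.9, -14.2, 5.6]
grip_width: 0.245
```

```bash
python3 - <<'E'
from h import *
s=telemetry.sense(); p,_=tcp(); print(p,s["grip_width"],s["force"])
c,sn=np.cos(Q[2]),np.sin(Q[2]); d=p[:2]-Q[:2]; y=-sn*d[0]+c*d[1]; g=p[2]+18.7
a=np.arctan2(g-138,69-y); r=np.hypot(g-138,69-y); f0=a-np.arctan2(30,123); print("x",c*d[0]+sn*d[1],"y",y,"f",f0,"R",r)
E
```

```text
[499.645777   -20.08246315 152.27789167] 0.24540996870067763 [ -4.92419667 -14.24698932   5.60099993]
x -98.60558651022853 y -58.96030537594007 f 0.012999363872789715 R 132.1415191795408
```

Call:
drive_tool --series "0.03 0 0.03 0 0 0 0; 0.03 0 0.05 0 0 0 0; 0.03 0 0.05 0 0 0 0; 0.03 0 0.05 0 0 0 0"

```text
time_s: 71.55
eef_pos: [499.6, -20.6, 146.5]
ee_rot: [0.008, 0.738, 0.675, -0.004]
force: [-5.5, -17.6, 6.7]
grip_width: 0.248
```

Call:
drive_tool --series "0 0 0 0 0 0 0.5; 0 0 0 0 0 0 0.5; 0 0 0 0 0 0 0.5; 0 0 -0.25 0 0 0 0.5; 0 0 -0.6 0 0 0 0.5; 0 0 -0.6 0 0 0 0.5; 0 0 -0.6 0 0 0 0.5"

```text
time_s: 72.25
eef_pos: [499.3, -19.4, 218.7]
ee_rot: [0.008, 0.738, 0.675, -0.003]
force: [-0.2, -0.1, 0.1]
grip_width: 0.502
```

```bash
python3 - <<'E'
from h import *
p=eyes.capture("wrist"); cv2.imwrite('pics/w10.png',p["frame"][:,:,::-1])
print(w2p(p,[st(-100,-54,168),st(-42,-68,138),st(-158,-68,138)]))
q,_=tcp(); a=st(-142,-91); b=st(-58,-91)
# jaw now along station x; unlocked wing lies along x -> jaw must be along y: tool turned clockwise 1.57
plan([((b[0],b[1],220),(Q[2]-1.57,),"to b")])
E
```

```text
[[312.38393342 255.63198105]
 [407.40555058 257.84117053]
 [216.89223234 259.44091939]]
to b T [-0.068  0.087 -0.003] wz 0.782 rows 3
to b T [-0.03   0.106 -0.005] wz 0.782 rows 3
to b T [ 0.013  0.109 -0.005] wz 0.782 rows 3
to b T [ 0.054  0.096 -0.005] wz 0.782 rows 3
```

View pics/w10.png

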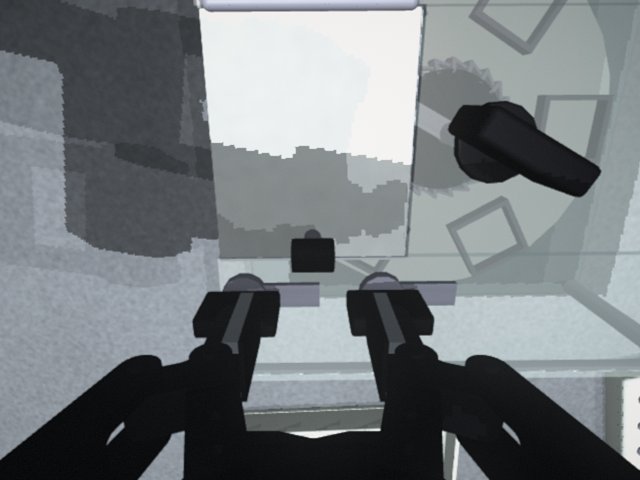

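The flap is shut: the knob is at (313,255) against a predicted (312,256), and the edge sits at the cover line. Now the fasteners, farther one first.

Call:
drive_tool --series "-0.07 0.09 0 0 0 0.78 0.4; -0.07 0.09 0 0 0 0.78 0.4; -0.07 0.09 0 0 0 0.78 0.4; -0.07 0.09 0 0 0 0.78 0.4; -0.07 0.09 0 0 0 0.78 0.4" --newtons 60

```text
time_s: 72.8
eef_pos: [508.6, -28.5, 217.1]
ee_rot: [0.007, 0.854, 0.52, -0.003]
force: [0.5, -0.5, 0.7]
grip_width: 0.398
```

Call:
drive_tool --series "-0.03 0.11 0 0 0 0.78 0.4; -0.03 0.11 0 0 0 0.78 0.4; -0.03 0.11 0 0 0 0.78 0.4; -0.03 0.11 0 0 0 0.78 0.4; -0.03 0.11 0 0 0 0.78 0.4"

```text
time_s: 73.3
eef_pos: [518.5, -37.7, 217.0]
ee_rot: [0.008, 0.938, 0.347, -0.002]
force: [-0.6, 0.7, 0.5]
grip_width: 0.399
```

Call:
drive_tool --series "0.01 0.11 0 0 0 0.78 0.4; 0.01 0.11 0 0 0 0.78 0.4; 0.01 0.11 0 0 0 0.78 0.4; 0.01 0.11 0 0 0 0.78 0.4; 0.01 0.11 0 0 0 0.78 0.4"

```text
time_s: 73.8
eef_pos: [528.0, -46.9, 217.1]
ee_rot: [0.008, 0.987, 0.16, -0.0]
force: [-0.9, 0.2, -0.7]
grip_width: 0.402
```

Call:
drive_tool --series "0.05 0.1 0 0 0 0.78 0.4; 0.05 0.1 0 0 0 0.78 0.4; 0.05 0.1 0 0 0 0.78 0.4; 0.05 0.1 0 0 0 0.78 0.4; 0.05 0.1 0 0 0 0.78 0.4; 0.05 0.1 0 0 0 0.78 0.4"

```text
time_s: 74.4
eef_pos: [537.5, -56.3, 217.3]
ee_rot: [0.008, 0.999, -0.033, 0.001]
force: [-0.4, 0.5, 0.5]
grip_width: 0.401
```

```bash
python3 - <<'E'
from h import *
m=tcp()[1].as_matrix()[:,1]; print(tcp()[0],"cam",-(np.arctan2(m[1],m[0])-Q[2]),rel((538,-55.5,157),Q[2]-1.57))
E
```

```text
[537.45471747 -56.34155525 217.31846014] cam 1.5530332531385411 (array([ 0.002, -0.015,  0.502]), array([ 0.031, -0.007,  0.034]))
```

Call:
drive_tool --series "0 -0.01 0.25 0.03 0 0.03 0.4; 0 -0.01 0.5 0.03 0 0.03 0.4; 0 -0.01 0.5 0.03 0 0.03 0.4; 0 -0.01 0.5 0.03 0 0.03 0.4; 0 -0.01 0.5 0.03 0 0.03 0; 0 -0.01 0.5 0.03 0 0.03 0; 0 -0.01 0.5 0.03 0 0.03 0; 0 -0.01 0.5 0.03 0 0.03 0; 0 -0.01 0.5 0.03 0 0.03 0; 0 -0.01 0.5 0.03 0 0.03 0"

```text
time_s: 75.4
eef_pos: [538.4, -55.6, 159.2]
ee_rot: [0.0, 0.999, -0.04, 0.003]
force: [0.4, 4.3, 6.1]
grip_width: 0.126
```

Call:
drive_tool --series "0 0 0 0 0 -0.25 0; 0 0 0 0 0 -0.5 0; 0 0 0 0 0 -0.75 0; 0 0 0 0 0 -1 0; 0 0 0 0 0 -1 0; 0 0 0 0 0 -1 0"

```text
time_s: 76.0
eef_pos: [538.5, -55.5, 159.3]
ee_rot: [0.001, 0.978, 0.207, 0.003]
force: [1.4, -0.7, -6.0]
grip_width: 0.13
```

Call:
drive_tool --series "0 0 0 0 0 -0.25 0; 0 0 0 0 0 -0.5 0; 0 0 0 0 0 -0.75 0; 0 0 0 0 0 -1 0; 0 0 0 0 0 -1 0; 0 0 0 0 0 -1 0"

```text
time_s: 76.6
eef_pos: [538.5, -55.6, 159.3]
ee_rot: [0.002, 0.898, 0.441, 0.003]
force: [1.2, -0.4, -6.1]
grip_width: 0.126
```

Call:
drive_tool --series "0 0 0 0 0 -0.25 0; 0 0 0 0 0 -0.5 0; 0 0 0 0 0 -0.75 0; 0 0 0 0 0 -1 0; 0 0 0 0 0 -1 0; 0 0 0 0 0 -1 0; 0 0 0 0 0 -1 0"

```text
time_s: 77.3
eef_pos: [538.6, -55.6, 159.2]
ee_rot: [0.002, 0.762, 0.648, 0.003]
force: [2.0, 0.8, -8.4]
grip_width: 0.127
```

```bash
python3 - <<'E'
from h import *
s=telemetry.sense(); m=tcp()[1].as_matrix()[:,1]; print(tcp()[0],"cam",-(np.arctan2(m[1],m[0])-Q[2]),s["grip_width"],s["wrist_torque"],s["joints"].round(2))
E
```

```text
[538.62124287 -55.58787872 159.24618619] cam 0.07896532192351817 0.12691907135870403 [ 0.07157115 -0.42377597 -0.03763786] [-0.32  0.41  1.56  0.    1.17 -0.16]
```

Call:
drive_tool --series "0 0 0 0 0 -0.13 0; 0 0 0 0 0 -0.13 0; 0 0 0 0 0 -0.13 0; 0 0 0 0 0 -0.13 0.4; 0 0 0 0 0 -0.13 0.4; 0 0 0 0 0 -0.13 0.4; 0 0 -0.25 0 0 -0.13 0.4; 0 0 -0.5 0 0 -0.13 0.4; 0 0 -0.5 0 0 -0.13 0.4; 0 0 -0.5 0 0 -0.13 0.4"

```text
time_s: 78.3
eef_pos: [538.2, -55.6, 219.5]
ee_rot: [0.003, 0.741, 0.672, 0.003]
force: [-0.4, -0.5, 0.2]
grip_width: 0.403
```

```bash
python3 - <<'E'
from h import *
m=tcp()[1].as_matrix()[:,1]; print(tcp()[0],"jaw-cam",-(np.arctan2(m[1],m[0])-Q[2]))
plan([((454.5,-48.7,219),(Q[2]-1.57,),"to a")])
E
```

```text
[538.23061393 -55.56497731 219.52871592] jaw-cam 0.014143627572667877
to a T [-0.003 -0.175 -0.   ] wz 0.778 rows 3
to a T [-0.069 -0.161  0.001] wz 0.778 rows 3
to a T [-0.125 -0.123  0.001] wz 0.778 rows 3
to a T [-0.162 -0.066  0.001] wz 0.778 rows 3
```

Call:
drive_tool --series "0 -0.17 0 0 0 0.78 0.4; 0 -0.17 0 0 0 0.78 0.4; 0 -0.17 0 0 0 0.78 0.4; 0 -0.17 0 0 0 0.78 0.4; 0 -0.17 0 0 0 0.78 0.4"

```text
time_s: 78.8
eef_pos: [517.7, -53.5, 218.6]
ee_rot: [0.002, 0.856, 0.517, 0.003]
force: [-0.0, -0.2, -0.6]
grip_width: 0.398
```

Call:
drive_tool --series "-0.07 -0.16 0 0 0 0.78 0.4; -0.07 -0.16 0 0 0 0.78 0.4; -0.07 -0.16 0 0 0 0.78 0.4; -0.07 -0.16 0 0 0 0.78 0.4; -0.07 -0.16 0 0 0 0.78 0.4"

```text
time_s: 79.3
eef_pos: [496.7, -52.0, 218.2]
ee_rot: [0.001, 0.939, 0.343, 0.003]
force: [0.1, -0.1, -0.2]
grip_width: 0.405
```

Call:
drive_tool --series "-0.125 -0.12 0 0 0 0.78 0.4; -0.125 -0.12 0 0 0 0.78 0.4; -0.125 -0.12 0 0 0 0.78 0.4; -0.125 -0.12 0 0 0 0.78 0.4; -0.125 -0.12 0 0 0 0.78 0.4"

```text
time_s: 79.8
eef_pos: [476.0, -50.7, 218.0]
ee_rot: [0.001, 0.988, 0.156, 0.003]
force: [-0.0, 0.1, -0.2]
grip_width: 0.401
```

Call:
drive_tool --series "-0.16 -0.07 0 0 0 0.78 0.4; -0.16 -0.07 0 0 0 0.78 0.4; -0.16 -0.07 0 0 0 0.78 0.4; -0.16 -0.07 0 0 0 0.78 0.4; -0.16 -0.07 0 0 0 0.78 0.4; -0.16 -0.07 0 0 0 0.78 0.4"

```text
time_s: 80.4
eef_pos: [455.2, -48.6, 217.8]
ee_rot: [-0.0, 0.999, -0.037, 0.003]
force: [0.2, 0.0, -0.2]
grip_width: 0.401
```

```bash
python3 - <<'E'
from h import *
m=tcp()[1].as_matrix()[:,1]; print(tcp()[0],"cam",-(np.arctan2(m[1],m[0])-Q[2]),rel((454.5,-48.7,157),Q[2]-1.57))
E
```

```text
[455.22330182 -48.57941495 217.79935194] cam 1.5612711342841095 (array([-0.009,  0.002,  0.507]), array([-0.001, -0.012,  0.017]))
```

Call:
drive_tool --series "-0.01 0 0.25 0 0 0.02 0.4; -0.01 0 0.5 0 0 0.02 0.4; -0.01 0 0.5 0 0 0.02 0.4; -0.01 0 0.5 0 0 0.02 0.4; -0.01 0 0.5 0 0 0.02 0; -0.01 0 0.5 0 0 0.02 0; -0.01 0 0.5 0 0 0.02 0; -0.01 0 0.5 0 0 0.02 0; -0.01 0 0.5 0 0 0.02 0; -0.01 0 0.5 0 0 0.02 0"

```text
time_s: 81.4
eef_pos: [455.1, -48.6, 159.4]
ee_rot: [0.0, 0.999, -0.041, 0.004]
force: [-1.6, 1.7, 6.2]
grip_width: 0.123
```

Call:
drive_tool --series "0 0 0 0 0 -0.25 0; 0 0 0 0 0 -0.5 0; 0 0 0 0 0 -0.75 0; 0 0 0 0 0 -1 0; 0 0 0 0 0 -1 0; 0 0 0 0 0 -1 0"

```text
time_s: 82.0
eef_pos: [455.1, -48.5, 159.5]
ee_rot: [0.001, 0.979, 0.205, 0.004]
force: [0.6, 2.0, -5.6]
grip_width: 0.124
```

Call:
drive_tool --series "0 0 0 0 0 -0.25 0; 0 0 0 0 0 -0.5 0; 0 0 0 0 0 -0.75 0; 0 0 0 0 0 -1 0; 0 0 0 0 0 -1 0; 0 0 0 0 0 -1 0"

```text
time_s: 82.6
eef_pos: [455.0, -48.4, 159.5]
ee_rot: [0.002, 0.898, 0.439, 0.004]
force: [0.8, 1.4, -6.5]
grip_width: 0.127
```

Call:
drive_tool --series "0 0 0 0 0 -0.25 0; 0 0 0 0 0 -0.5 0; 0 0 0 0 0 -0.75 0; 0 0 0 0 0 -1 0; 0 0 0 0 0 -1 0; 0 0 0 0 0 -1 0; 0 0 0 0 0 -1 0"

```text
time_s: 83.3
eef_pos: [454.9, -48.3, 159.5]
ee_rot: [0.003, 0.763, 0.646, 0.003]
force: [0.6, 2.1, -5.3]
grip_width: 0.125
```

```bash
python3 - <<'E'
from h import *
s=telemetry.sense(); m=tcp()[1].as_matrix()[:,1]; print(tcp()[0],"cam",-(np.arctan2(m[1],m[0])-Q[2]),s["grip_width"],s["wrist_torque"],s["joints"].round(2))
E
```

```text
[454.92974751 -48.31627981 159.46121218] cam 0.08226701535845486 0.12478219984178299 [ 0.33447957  0.09129046 -0.09467885] [-0.36  0.24  1.8   0.    1.1  -0.2 ]
```

Finish this fastener, release, rise, then back off to the robot's left to clear the cameras.

Call:
drive_tool --series "0 0 0 0 0 -0.13 0; 0 0 0 0 0 -0.13 0; 0 0 0 0 0 -0.13 0; 0 0 0 0 0 -0.13 0.4; 0 0 0 0 0 -0.13 0.4; 0 0 0 0 0 -0.13 0.4; 0 0 -0.25 0 0 -0.13 0.4; 0 0 -0.6 0 0 -0.13 0.4; 0 0 -0.9 0 0 -0.13 0.4; 0 0 -0.9 0 0 -0.13 0.4; 0 0 -0.9 0 0 -0.13 0.4"

```text
time_s: 84.4
eef_pos: [454.1, -48.4, 267.7]
ee_rot: [0.003, 0.742, 0.671, 0.003]
force: [0.3, 0.1, -0.6]
grip_width: 0.395
```

Call:
drive_tool --series "0 -0.9 0 0 0 0 0.4; 0 -0.9 0 0 0 0 0.4; 0 -0.9 0 0 0 0 0.4; 0 -0.9 0 0 0 0 0.4; 0 -0.9 0 0 0 0 0.4"

```text
time_s: 84.9
eef_pos: [347.4, -37.8, 266.4]
ee_rot: [0.003, 0.742, 0.67, 0.003]
force: [-0.6, 0.3, 0.6]
grip_width: 0.402
```

```bash
python3 - <<'E'
from h import *
t=eyes.capture("top"); s=eyes.capture("side")
a=cv2.resize(t["frame"][150:340,230:530,::-1],(800,507),interpolation=cv2.INTER_CUBIC)
cv2.imwrite('pics/t11.png',a); cv2.imwrite('pics/s11.png',cv2.resize(s["frame"][180:480,100:480,::-1],(760,600),interpolation=cv2.INTER_CUBIC))
for c,n in reds(t): print(c,n,p2w(t,*c,93).round(0))
print(tcp()[0],traypose(t))
for n in ("spray_bottle","carton"): print(n,[(np.round(d["rect"]).tolist(),round(d["confidence"],2)) for d in nets.spot_in(n,t)][:2])
E
```

```text
[454.9, 251.0] 135 [ 568. -326.   93.]
[488.0, 277.6] 133 [ 503. -409.   93.]
[453.7, 300.0] 134 [ 446. -323.   93.]
[347.49183677 -37.72608483 266.35800328] [([420.4, 227.4, 506.8, 327.8], 0.91), ([436.9, 292.4, 462.0, 310.5], 0.27)]
spray_bottle [([129.0, 291.0, 180.0, 322.0], 0.81), ([436.0, 291.0, 461.0, 307.0], 0.73)]
carton [([120.0, 200.0, 195.0, 251.0], 0.77)]
```

View pics/t11.png

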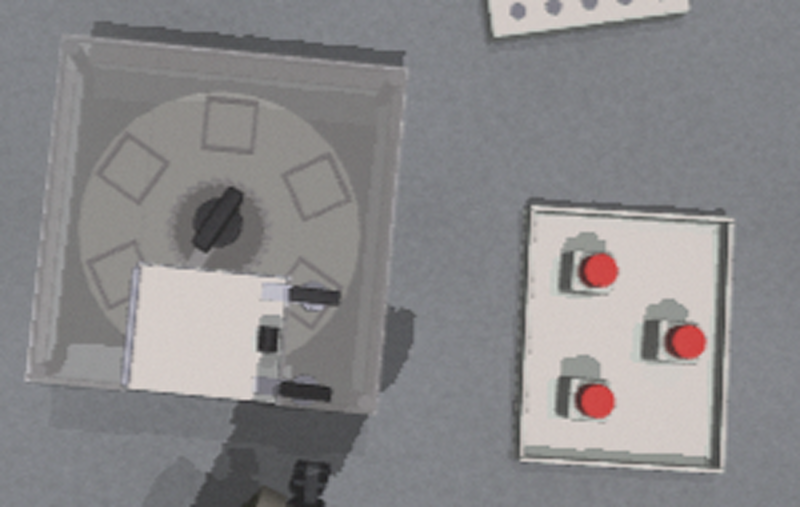

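View pics/s11.png

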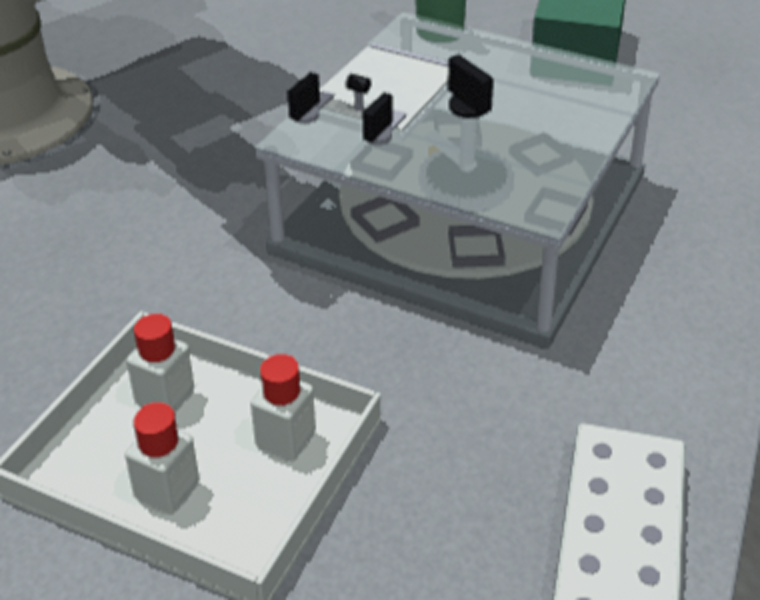

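The pictures show the flap shut, both tongues over its edge, and every pocket empty. All three bottles stand in the flat tray, and the bystanders haven't moved. I'm handing the job in.

```bash
python3 -c "
from rig import ctrl; print(ctrl.finish_job())"
```

```text
the job is handed in; nothing more can be done
None
```

The whole sequence is done and the job was handed in at about 85 s of the 210 s limit. No verdict is reported, so what follows comes from my own checks.

- **Freewheel test:** the handle turned about 0.79 rad anticlockwise with no visible movement of the turntable. Turning it back clockwise then carried the turntable to about 0.77 rad.
- **Unloading:** both fasteners were turned to their stops, and the flap swung past upright to about 1.74 rad. The three bottles present (pockets 1, 2 and 4; pocket 3 was empty) went into the tray with a grip of 22 N. The tray had been knocked about 33 mm during the run, so I measured it again before placing the first bottle.
- **Closing:** the flap was swung shut and both fasteners turned back to about 0.02 rad by the gripper's angle.

**Last checks:** the final top and side pictures show three bottles upright in the flat tray and all pockets empty. The flap is level with both tongues over its edge, the spray bottle and carton are where they started, and the gripper is clear of everything.

**One disagreement:** while I held the knob, the gripper's position put the open flap at 1.83 rad. The wrist picture afterwards put it at about 1.74, still past the required 1.5. I corrected for that before closing.

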